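Charge the propagator with coir pellets by scoop and set its heat

ROBOT

A 6-joint arm with a two-finger parallel gripper is mounted at the origin on the work surface. World frame = base frame: x ahead of the robot, y to its left, z up, the work surface at z = 0. Lengths are in m, angles in rad, forces in N, time in s.
With the tool pointing down it reaches from about 0.225 to 0.725 m from the base axis. Payload 3.1 kg.
Tool frame: the origin (TCP) lies between the finger pads; the fingertips stand 19 mm ahead of it and the grasp point (between the pads) is the TCP; z points along the fingers, y is the line along which they close (so a half turn about z gives the same grasp; the last joint's range is limited). The gripper opens to 85 mm and grips with 20 to 120 N. Pads are 22 mm wide; open, the fingers measure 114 mm over their backs; the gripper's body (76 mm by 85 mm) begins 54 mm behind the grasp point. The pads swing forward as they close: fully open they stand 13 mm farther back than shut.
Start: joints at [-1.264, 0.048, 0.099, 1.622, 0, 1.443], TCP at [0.221, -0.476, 0.25] pointing down, gripper open.
Joint ranges: [-2.91, 2.91], [-0.99, 1.94], [-1.21, 1.42], [-2.12, 2.29], [-1.49, 1.47], [-3.14, 3.14]. Speed limits (rad/s): [2.79, 2.79, 3.14, 3.14, 3.14, 3.14].

INTERFACE

Orientations are given as a rotation vector (axis times angle).
In Python, from workcell import readout, capture, job gives the robot as it stands.
- The arm moves only by the tool step_arm, never from a script. Its argument "deltas" is a list of rows, each a list of 7 numbers: the turn, a rotation vector about the tool's x, y, z in units of 8 degrees (1.0 is 8 degrees), then the shift along the tool's x, y, z in units of 60 mm (1.0 is 60 mm), then the finger opening in mm, from 0 to 85.4. A call has exactly 8 rows; each row shifts and turns the commanded pose from where the row before left it, along the tool's axes as they then stand; what a row does not reach is not made up. A row lasts 1/8 s, in which the tool goes at most 62.5 mm and 10.7 degrees, less where a joint would pass 70% of its speed; a pose out of reach is approached as far as the arm can. A call is refused whole if a number of a shift passes 1 or a number of a turn 1, either way. A call with a gripper value outside its range is refused whole. The fingers move at their own pace and stop on an object; the grip force is fixed at half the most. Time passes only in rows, so rows that do not move let the fingers close, or fill a call up. It gives the time, the measured TCP pose, the force, the opening and the grip force at its end, in the units of the state.
- readout.state(): the state, without advancing time (a new reading comes with each control period).
- capture(name): name is "side" or "top" or "wrist"; returns a dict with "color" (400x640x3 uint8, blue, green, red), "fx", "fy", "cx", "cy" (pixels), "dist" ([k1, k2, p1, p2, k3] as OpenCV has them; the pictures are not rectified), "pose" (4x4, takes a point from camera to world coordinates). Camera axes: x right, y down, z forward; pixel columns grow to the right and rows downward; lengths in m; the calibration is good to about 2 mm. A picture is of the moment at which its call begins. There is no depth.
- job.close_job(): hands the job in; it is judged then, once.
The state is a dict: "time": time; "joint_positions": joint angles; "joint_vel": joint speeds; "joint_torque": joint torques, N m; "position": TCP position; "tool_rot": TCP orientation; "contact_force": force on the tool from outside, world axes, zero at the start; "ft_torque": the same for the moment, N m; "opening": finger opening in m; "grip_force": force on a finger pad.
Only numpy, scipy, OpenCV 4.12 (cv2) and the standard library are available. Lean on these libraries where they do the work, as an engineer would, in place of code of your own. Each camera call takes 0.05 s, during which the arm holds its last target. There are 200 camera calls.

TASK

Put all the coir pellets that lie on the bench into the flat scoop while it rests on its mat, carry the loaded scoop level over to the propagator with every pellet still aboard, and tip it there so that the pellets all end up in the tray (put right any that stray). Lay the empty scoop flat back on its mat, and turn the heat dial until its pointer lines up with the little brass tab on the scale. Leave the other things on the bench where they are.

Things in the scene. Friction and masses are not known exactly. Their poses are not given: they have to be found in the camera images.
- pellet0: a brown compressed-coir growing pellet, a rigid disc 36 mm across and 14 mm thick with a small dark seed dimple, about 20 g. Origin at the disc's centre (7 mm above what it lies on), z along its axis (either way up will do). Between 4 and 6 of the pellets are present, lying flat on the bench between the mat and the propagator; absent ones read None
- pellet1: a brown compressed-coir growing pellet, a rigid disc 36 mm across and 14 mm thick with a small dark seed dimple, about 20 g. Origin at the disc's centre (7 mm above what it lies on), z along its axis (either way up will do). Between 4 and 6 of the pellets are present, lying flat on the bench between the mat and the propagator; absent ones read None
- pellet2: a brown compressed-coir growing pellet, a rigid disc 36 mm across and 14 mm thick with a small dark seed dimple, about 20 g. Origin at the disc's centre (7 mm above what it lies on), z along its axis (either way up will do). Between 4 and 6 of the pellets are present, lying flat on the bench between the mat and the propagator; absent ones read None
- pellet3: a brown compressed-coir growing pellet, a rigid disc 36 mm across and 14 mm thick with a small dark seed dimple, about 20 g. Origin at the disc's centre (7 mm above what it lies on), z along its axis (either way up will do). Between 4 and 6 of the pellets are present, lying flat on the bench between the mat and the propagator; absent ones read None
- pellet4: a brown compressed-coir growing pellet, a rigid disc 36 mm across and 14 mm thick with a small dark seed dimple, about 20 g. Origin at the disc's centre (7 mm above what it lies on), z along its axis (either way up will do). Between 4 and 6 of the pellets are present, lying flat on the bench between the mat and the propagator; absent ones read None
- pellet5: a brown compressed-coir growing pellet, a rigid disc 36 mm across and 14 mm thick with a small dark seed dimple, about 20 g. Origin at the disc's centre (7 mm above what it lies on), z along its axis (either way up will do). Between 4 and 6 of the pellets are present, lying flat on the bench between the mat and the propagator; absent ones read None
- scoop: flat bench scoop, 200 g, starts on the mat: steel pan with a wooden handle. Origin: centre of the pan's underside; x to the open front edge, y left, z up. Floor 140 x 140 mm, 3 thick; walls 22 mm high (from the underside), 3 thick, at both sides (inner faces y = +-70) and back (inner face x = -70); front (x = 70) open, no lip. Balance point inside the pan
- scoop_handle (a point): grasp point on the handle, at (-112, 0, 38) mm in the scoop's frame. Handle: straight bar along x, 22 mm wide (y), 16 mm tall (z 30 to 46), from x = -85 to -195 mm; a bracket 20 mm long, 22 wide, z 16 to 46, joins it to the back wall. The pan hangs out in front, so grip firmly (80 to 120 N) near the pan
- scoop_edge (a point): the middle of the pan's open front edge, on the pan floor: at (70, 0, 3) mm in the scoop's frame. Pellets begin to slide off when the scoop is tipped about 27 to 36 degrees nose down; about 48 degrees empties it
- mat: the thin black rubber mat on the left of the bench, the scoop's resting place: 200 mm (its x) x 300 mm (its y) x 3 mm, fixed. Origin at the centre of its underside
- propagator: the black propagator on the right of the bench, fixed: an open rectangular tray 200 mm (x) x 240 mm (y) outside and 50 mm high, walls 6 mm, floor 6 mm thick, and, against its side nearest the robot (-x), a grey control box 90 x 150 mm and 40 mm high with the heat dial on top. Origin at the centre of the tray's underside
- tray_floor (a point): centre of the tray's inner floor, 6 mm above the bench; the rim is 44 mm higher
- dial (a joint): angle of the heat dial, rad, growing as it is turned clockwise seen from above, 0 to 4.4. At 0 the pointer (the white nose at one end of the bar) points along the propagator's -x axis. It turns about a vertical axis with light friction (0.04 N m) and stays where it is left
- dial_grip (a point): a point on the dial's axis, 66 mm above the bench, at the height to grip. The grip is a bar 40 mm long (along the pointer), 14 mm wide, between 48 and 78 mm above the bench, standing on a disc 46 mm across
- dial_pointer (a point): the tip of the dial's white pointer, 30 mm from the dial's axis
- mark (a joint): the angle at which the small brass index tab stands on the dial's scale, rad, counted just as the dial's angle: pointer and tab are in line when the two values are equal. The tab is not to be moved
- mark_tip (a point): the inner tip of the brass index tab, 30 mm from the dial's axis and level with the pointer's tip
- pot: a bystander: a small terracotta pot, 50 mm across the rim and 48 mm high, standing among the pellets. Origin at the centre of its underside
- dibber: a bystander: a wooden dibber with a cross handle lying beyond the pellets, 135 mm long, 90 mm wide, 22 mm high. Origin on its underside, near the middle
- label_pot: a bystander: a black plastic pot beyond the pellets, 70 mm across and 75 mm high. Origin at the centre of its underside
Things that resemble listed ones, but are neither listed nor needed, are in the scene too. What is shaped like the pellet0 but green or turquoise is not meant. What is shaped like the pellet3 but purple is not meant.

How it is judged:
By the outcome, as a careful person would: the job done as asked, in the order asked, and still so for the second after the job is handed in, with the robot touching nothing.
Of pellet0, pellet1, pellet2, pellet3, pellet4, pellet5 only 4 to 6 are there at a start; the rules pass over those that are not, and their reading is None.
At some moment in a run one of pellet0, pellet1, pellet2, pellet3, pellet4, pellet5 may be knocked a few centimetres aside while the robot is not near it.
It also fails if it takes over 210 s, if anything falls off the work surface, if the arm or the gripper's body presses on something with over 40 N, if the wrist force passes 120 N, or if a joint passes its speed limit or range.

## Working session

There is one attempt and no reset: what is moved stays moved. The work goes in short steps, Python scripts to look and compute and a tool call to move; the robot and the scene stay as the last step left them, time stands still between calls to the robot, and variables do not carry over. Pictures are saved under pics/ and viewed, at most 14 in all, crops included, and the job is handed in when it is done.

Besides the shell and the picture viewer there is one more tool, called after "Call:" as name(argument=value, ...) on one line, values as JSON. step_arm: Moves the arm, as the interface text tells. Its arguments: {"type":"object","properties":{"deltas":{"type":"array"}},"required":["deltas"]}

```bash
ls; mkdir -p pics; python3 - <<'E'
from workcell import readout, capture, job
import cv2
print(readout.state())
for n in ("top","side"):
    c=capture(n); cv2.imwrite(f"pics/{n}0.png",c["color"]); print(n,c["fx"],c["fy"],c["cx"],c["cy"],c["dist"],c["pose"])
E
```

```text
pics
{'time': 0.0, 'joint_positions': array([-1.26382319e+00,  4.87486944e-02,  9.75892906e-02,  1.62199224e+00,
       -1.21341910e-06,  1.44299482e+00]), 'joint_vel': array([ 2.55864653e-05,  1.51855930e-03,  9.02030860e-04,  1.51166637e-04,
       -2.47259338e-04, -1.05109307e-03]), 'joint_torque': array([ 9.18161204e-04, -3.38783026e+01,  3.20014071e+01,  2.02506920e-02,
       -2.66182342e-04, -1.04607898e-05]), 'position': array([ 0.22094849, -0.47561923,  0.24911389]), 'tool_rot': array([-3.06536244e+00, -6.77070170e-01,  3.32649878e-04]), 'contact_force': array([-0.55771654,  0.43583669, -0.37537266]), 'ft_torque': array([-0.01375189,  0.02838086, -0.03979909]), 'grip_force': 0.0, 'opening': 0.08526380617386133}
top 509.1271322463835 509.1271322463835 323.4581719451892 196.61818386772978 [-0.02615417  0.          0.          0.          0.        ] [[ 0.01166829 -0.99105335  0.13295526  0.44138507]
 [-0.99968069 -0.00858138  0.02376703  0.00754395]
 [-0.02241345 -0.13319012 -0.99083703  1.21395515]
 [ 0.          0.          0.          1.        ]]
side 506.96744818591253 506.96744818591253 328.5014593432783 201.7002846310086 [-0.1375463  0.         0.         0.         0.       ] [[-0.99093719 -0.10141306  0.08808447  0.43819552]
 [-0.13382952  0.68903938 -0.71226006  1.03682377]
 [ 0.01153881 -0.71759329 -0.69636681  1.06105851]
 [ 0.          0.          0.          1.        ]]
```

View pics/top0.png

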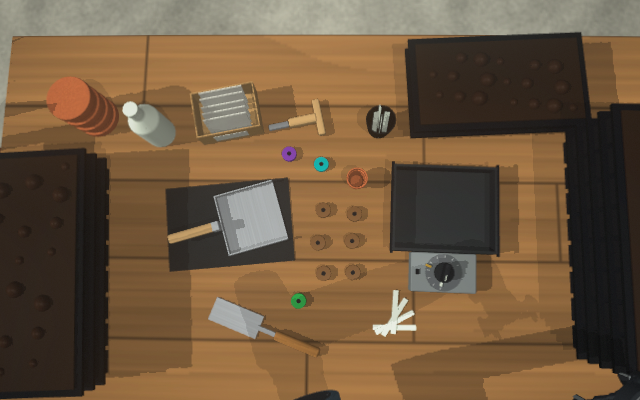

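View pics/side0.png

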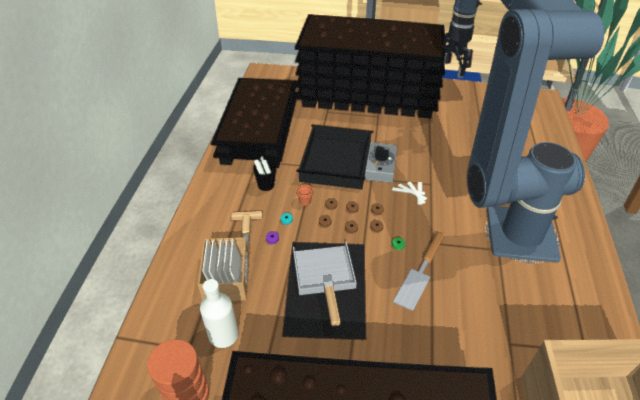

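Top shows six brown pellets at about (323,210), (354,214), (318,242), (352,241), (323,272), (352,272). The scoop is on its mat at (250,217), the tray is centred at (445,210), the dial is at (444,272) and the pot is at (357,178). Next I take enlarged crops.

```bash
cat > h.py <<'E'
import numpy as np, cv2
from scipy.spatial.transform import Rotation as R
from workcell import readout, capture, job
def K(c): return np.array([[c["fx"],0,c["cx"]],[0,c["fy"],c["cy"]],[0,0,1]])
def ray(c,uv,z):
    "pixels -> world points on plane z"
    p=cv2.undistortPoints(np.array(uv,float).reshape(-1,1,2),K(c),np.array(c["dist"]))[:,0]
    T=c["pose"]; d=np.c_[p,np.ones(len(p))]@T[:3,:3].T; o=T[:3,3]
    return o+d*((z-o[2])/d[:,2])[:,None]
def proj(c,P):
    T=np.linalg.inv(c["pose"]); r=cv2.Rodrigues(T[:3,:3])[0]
    return cv2.projectPoints(np.array(P,float).reshape(-1,1,3),r,T[:3,3],K(c),np.array(c["dist"]))[0][:,0]
def crop(im,x0,y0,x1,y1,s,name):
    cv2.imwrite(name,cv2.resize(im[y0:y1,x0:x1],None,fx=s,fy=s,interpolation=cv2.INTER_CUBIC))
def need(P,rv=None):
    "shift (units of 60mm) in tool axes to reach P, and turn (units 8 deg) to rv"
    s=readout.state(); Rt=R.from_rotvec(s["tool_rot"])
    print("shift",np.round(Rt.inv().apply(np.array(P)-s["position"])/.06,3))
    if rv is not None: print("turn",np.round((Rt.inv()*R.from_rotvec(rv)).as_rotvec(degrees=True)/8,3))
E
python3 - <<'E'
from h import *
c=capture("top"); im=c["color"]
a=cv2.resize(im[165:280,160:300],None,fx=4,fy=4,interpolation=cv2.INTER_CUBIC)
crop(im,160,165,300,275,5.5,"pics/scoop.png"); crop(im,300,190,380,290,6,"pics/pel.png")
crop(im,385,155,505,300,4,"pics/prop.png")
E
```

```text
(no output)
```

View pics/scoop.png

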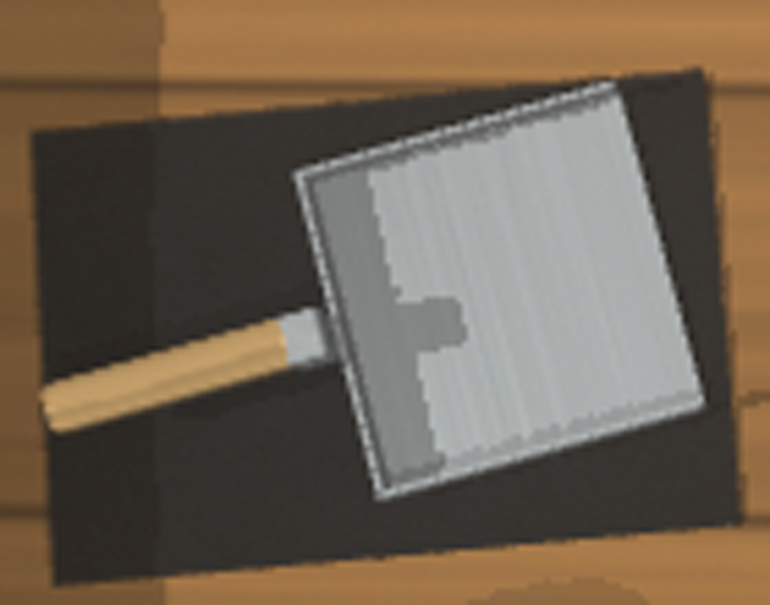

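View pics/pel.png

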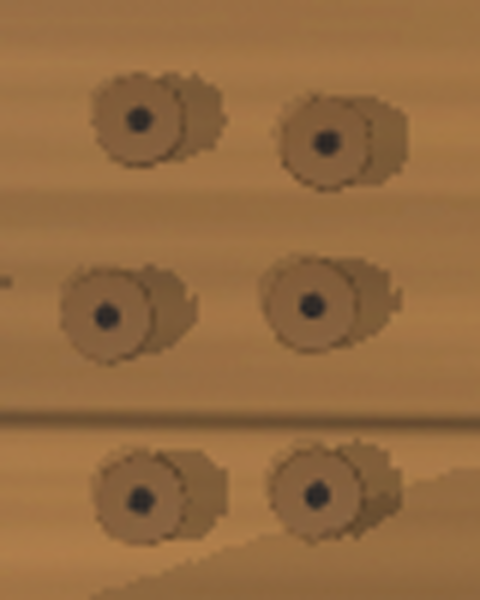

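View pics/prop.png

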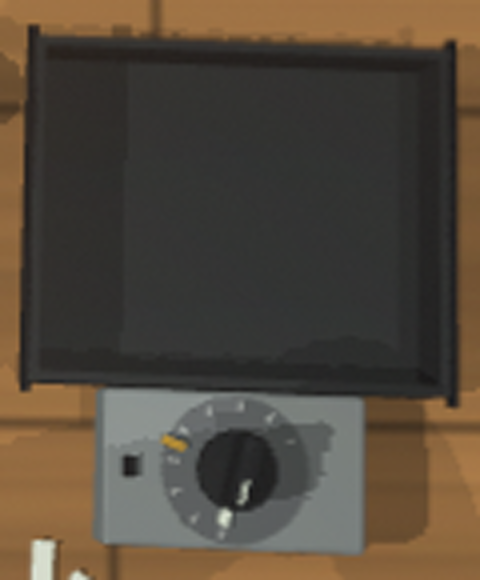

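The scoop crop shows the pan corners at (295,173), (615,83), (705,405) and (380,498), and the handle end at (48,410). In the pellet crop the six dimples are at (140,119), (327,142), (107,316), (312,306), (141,500) and (317,495). The propagator crop shows the tray corners, the brass tab at (174,442) and the dial centre near (237,470), with its white nose at the lower end.

```bash
python3 - <<'E'
from h import *
np.set_printoptions(precision=4,suppress=True)
c=capture("top")
f=lambda L,s,o:(np.array(L,float)+.5)/s-.5+np.array(o)
print("pel",ray(c,f([(140,119),(327,142),(107,316),(312,306),(141,500),(317,495)],6,(300,190)),.013))
q=ray(c,f([(295,173),(380,498),(615,83),(705,405)],5.5,(160,165)),.025);print("pan BL BR FL FR",q,q.mean(0))
x=(q[2]+q[3]-q[0]-q[1]);y=(q[0]+q[2]-q[1]-q[3]);print("yaw",np.degrees(np.arctan2(x[1],x[0])),np.degrees(np.arctan2(y[1],y[0]))-90,np.hypot(*x[:2])/2,np.hypot(*y[:2])/2)
h=ray(c,f([(48,410)],5.5,(160,165)),.045)[0];print("handle end",h,np.linalg.norm(h-q.mean(0)),np.degrees(np.arctan2(*(q.mean(0)-h)[[1,0]])))
m=ray(c,f([(32,132),(705,70),(742,523),(53,585)],5.5,(160,165)),.003);print("mat",m,m.mean(0))
t=ray(c,f([(30,28),(455,42),(458,405),(22,388)],4,(385,155)),.05);print("tray",t,t.mean(0))
b=ray(c,f([(97,388),(363,395),(363,552),(97,543)],4,(385,155)),.04);print("box",b,b.mean(0))
print("dial",ray(c,f([(237,470),(225,518),(174,442)],4,(385,155)),.048))
print("pot",ray(c,[(357,174)],.048), "teal,purple,green",ray(c,[(321,163),(289,153),(298,300)],.014))
E
```

```text
pel [[ 0.5719  0.0373  0.013 ]
 [ 0.5634 -0.0366  0.013 ]
 [ 0.4941  0.0493  0.013 ]
 [ 0.4988 -0.031   0.013 ]
 [ 0.4228  0.0351  0.013 ]
 [ 0.4255 -0.0333  0.013 ]]
pan BL BR FL FR [[0.6    0.2976 0.025 ]
 [0.4612 0.2557 0.025 ]
 [0.6404 0.1601 0.025 ]
 [0.5022 0.1183 0.025 ]] [0.551  0.2079 0.025 ]
yaw -73.52150543233992 -73.18392307397777 0.14331253602806915 0.1447187273126781
handle end [0.4959 0.3934 0.045 ] 0.19450483153915846 -73.46604674089421
mat [[0.6202 0.4208 0.003 ]
 [0.6502 0.1234 0.003 ]
 [0.4528 0.1033 0.003 ]
 [0.4224 0.4012 0.003 ]] [0.5364 0.2622 0.003 ]
tray [[ 0.681  -0.1231  0.05  ]
 [ 0.6747 -0.3689  0.05  ]
 [ 0.4658 -0.3636  0.05  ]
 [ 0.4729 -0.1173  0.05  ]] [ 0.5736 -0.2432  0.05  ]
box [[ 0.4736 -0.1612  0.04  ]
 [ 0.4711 -0.3128  0.04  ]
 [ 0.3828 -0.3106  0.04  ]
 [ 0.3862 -0.1604  0.04  ]] [ 0.4285 -0.2363  0.04  ]
dial [[ 0.4281 -0.2386  0.048 ]
 [ 0.4013 -0.2313  0.048 ]
 [ 0.4434 -0.2033  0.048 ]]
pot [[ 0.6515 -0.0418  0.048 ]] teal,purple,green [[0.6838 0.0432 0.014 ]
 [0.7078 0.1207 0.014 ]
 [0.3598 0.0926 0.014 ]]
```

```bash
python3 - <<'E'
from h import *
s=readout.state(); M=R.from_rotvec(s["tool_rot"]).as_matrix(); print(M.round(3), np.degrees(np.arctan2(M[1,1],M[0,1])), s["time"])
for a in (-73.4,106.6,16.6,-163.4):
    y=np.array([np.cos(np.radians(a)),np.sin(np.radians(a)),0]); z=np.array([0,0,-1.]); D=np.c_[np.cross(y,z),y,z]
    print(a, R.from_matrix(D).as_rotvec(), (R.from_matrix(M.T@D)).as_rotvec(degrees=True)/8)
E
```

```text
[[ 0.907  0.421 -0.   ]
 [ 0.421 -0.907  0.001]
 [ 0.    -0.002 -1.   ]] -65.0878770645288 0.2
-73.4 [3.10868695 0.45350838 0.        ] [-1.10676911e-02 -6.42283907e-04  1.03901405e+00]
106.6 [ 0.45350838 -3.10868695 -0.        ] [ 9.63999167e-04 -1.66114158e-02 -2.14609796e+01]
16.6 [1.87749477 2.51885247 0.        ] [-8.02830261e-03 -9.01751089e-03 -1.02109836e+01]
-163.4 [ 2.51885247 -1.87749477  0.        ] [-9.38229630e-03  8.35307157e-03  1.22890115e+01]
```

Call:
step_arm(deltas=[[0,0,-1,0,0,0,60],[0,0,-1,0,0,0,60],[0,0,-1,0,0,0,60],[0,0,-1,0,0,0,60],[0,0,-1,0,0,0,60],[0,0,-1,0,0,0,60],[0,0,-1,0,0,0,60],[0,0,-1,0,0,0,60]])

```text
time: 1.2
position: [0.2211, -0.476, 0.25]
tool_rot: [-2.237, -2.205, -0.001]
contact_force: [-0.0, -0.9, -0.8]
opening: 0.0599
grip_force: 0.0
```

Call:
step_arm(deltas=[[0,0,-1,0,0,0,60],[0,0,-1,0,0,0,60],[0,0,-1,0,0,0,60],[0,0,-1,0,0,0,60],[0,0,-1,0,0,0,60],[0,0,-1,0,0,0,60],[0,0,-1,0,0,0,60],[0,0,-1,0,0,0,60]])

```text
time: 2.2
position: [0.2211, -0.476, 0.25]
tool_rot: [-0.729, -3.056, -0.001]
contact_force: [-0.2, 0.9, -0.1]
opening: 0.0597
grip_force: 0.0
```

Call:
step_arm(deltas=[[0,0,-1,0,0,0,60],[0,0,-1,0,0,0,60],[0,0,-1,0,0,0,60],[0,0,-1,0,0,0,60],[0,0,-1,0,0,0,60],[0,0,-0.46,0,0,0,60],[0,0,0,0,0,0,60],[0,0,0,0,0,0,60]])

```text
time: 3.2
position: [0.2211, -0.4761, 0.2502]
tool_rot: [0.452, -3.109, -0.0]
contact_force: [0.1, 0.2, -0.0]
opening: 0.0602
grip_force: 0.0
```

```bash
python3 - <<'E'
from h import *
print(readout.state()["joint_positions"],readout.state()["opening"])
need([.5719,.0373,.10],[ 0.45350838, -3.10868695,0])
E
```

```text
[-1.26377409e+00  4.80949235e-02  9.90057969e-02  1.62200258e+00
 -1.64416831e-05 -1.55241924e+00] 0.060227414590254415
shift [-8.04   6.537  2.504]
turn [ 0.002 -0.    -0.008]
```

Call:
step_arm(deltas=[[0,0,0,-0.67,0.545,0,60],[0,0,0,-0.67,0.545,0,60],[0,0,0,-0.67,0.545,0,60],[0,0,0,-0.67,0.545,0,60],[0,0,0,-0.67,0.545,0,60],[0,0,0,-0.67,0.545,0,60],[0,0,0,-0.67,0.545,0,60],[0,0,0,-0.67,0.545,0,60]])

```text
time: 4.2
position: [0.4555, -0.1321, 0.2505]
tool_rot: [-0.452, 3.108, -0.001]
contact_force: [0.6, -0.6, -0.7]
opening: 0.0597
grip_force: 0.0
```

Call:
step_arm(deltas=[[0,0,0,-0.67,0.545,0,60],[0,0,0,-0.67,0.545,0,60],[0,0,0,-0.67,0.545,0,60],[0,0,0,-0.67,0.545,0,60],[0,0,0,0,0,0.8,60],[0,0,0,0,0,0.8,60],[0,0,0,0,0,0.9,60],[0,0,0,0,0,0,60]])

```text
time: 5.2
position: [0.5655, 0.0381, 0.0935]
tool_rot: [0.451, -3.094, -0.005]
contact_force: [-0.7, 0.3, -0.5]
opening: 0.0602
grip_force: 0.0
```

```bash
cat >> h.py <<'E'
def pellets(thr=.7,z=.013):
    c=capture("top"); t=cv2.imread("pics/top0.png")[202:219,315:332]
    m=cv2.matchTemplate(c["color"],t,cv2.TM_CCOEFF_NORMED); out=[]
    # template dimple offset from the enlarged view
    ox,oy=(140.5/6-.5+300-315,119.5/6-.5+190-202)
    while True:
        _,v,_,(x,y)=cv2.minMaxLoc(m)
        if v<thr: break
        dx=dy=0
        if 0<x<m.shape[1]-1 and 0<y<m.shape[0]-1:
            a,b,d=m[y,x-1],m[y,x],m[y,x+1]; dx=.5*(a-d)/(a-2*b+d)
            a,d=m[y-1,x],m[y+1,x]; dy=.5*(a-d)/(a-2*b+d)
        out.append((round(float(v),2),x+dx+ox,y+dy+oy)); m[max(0,y-9):y+10,max(0,x-9):x+10]=-1
    if out:
        P=ray(c,[o[1:] for o in out],z)
        for o,p in sorted(zip(out,P),key=lambda q:(-q[1][0])): print(o[0],np.round(o[1:],1),np.round(p,4))
    return c
E
python3 - <<'E'
from h import *
c=pellets(); print(readout.state()["joint_positions"])
need([.5719,.0373,.022],[ 0.45350838, -3.10868695,0])
c=capture("wrist"); cv2.imwrite("pics/w1.png",c["color"])
E
```

```text
0.79 [353.9 213.4] [ 0.5632 -0.0362  0.013 ]
0.89 [351.7 240.4] [ 0.4992 -0.0313  0.013 ]
0.84 [352.9 271.7] [ 0.4265 -0.0343  0.013 ]
[-5.12284614e-02  1.91750329e-01 -4.73835478e-02  1.33826957e+00
  2.17550382e-06 -3.40415883e-01]
shift [-0.054 -0.025  1.265]
turn [ 0.016 -0.045 -0.004]
```

View pics/w1.png

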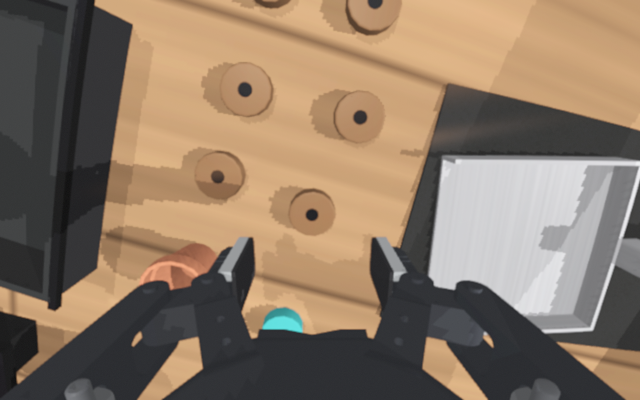

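```bash
python3 - <<'E'
from h import *
c=capture("wrist");s=readout.state();print(s["position"])
p=s["position"]
print(proj(c,[[.5719,.0373,.013],[.5634,-.0366,.013],[.494,.0493,.013],p,p-[0,0,.02]]), c["pose"])
print(ray(c,[(311.5,214.5),(217,176.5),(360,117),(245,89)],.013))
E
```

```text
[0.57331187 0.03750006 0.10330775]
[[312.53470936 208.26456522]
 [220.35154808 170.79299623]
 [360.55475823 111.77532845]
 [312.41313597 270.97708153]
 [312.36462665 251.70173542]] [[-2.84951809e-01  9.21611068e-01  2.63506178e-01  5.05007004e-01]
 [ 9.58541842e-01  2.73954094e-01  7.84008444e-02  1.70002975e-02]
 [ 6.64895139e-05  2.74922160e-01 -9.61466485e-01  2.25608316e-01]
 [ 0.00000000e+00  0.00000000e+00  0.00000000e+00  1.00000000e+00]]
[[ 0.57697352  0.03797868  0.013     ]
 [ 0.56835927 -0.03813945  0.013     ]
 [ 0.4974879   0.05008168  0.013     ]
 [ 0.50224166 -0.03209199  0.013     ]]
```

```bash
cat >> h.py <<'E'
C=np.array([.5514,.2065]); xs=np.array([.2857,-.9583]); ys=np.array([.9583,.2857])
def sc(p): d=np.array(p)[:2]-C; return np.array([d@xs,d@ys])
E
python3 - <<'E'
from h import *
s=readout.state(); print("tool",sc(s["position"]))
P=[[ 0.5719,0.0373],[.5634,-.0366],[.4941,.0493],[.4988,-.031],[.4228,.0351],[.4255,-.0333]]
S=[(-27,46),(-27,0),(-27,-46),(38,46),(38,0),(38,-46)]
for i,(p,q) in enumerate(zip(P,[S[0],S[3],S[1],S[4],S[2],S[5]])):
    a=sc(p); d=a-np.array(q)/1e3; print(i,a, q, "there: x %.3f y %.3f (units/neg for back)"%(d[1]/.06,d[0]/.06))
E
```

```text
tool [ 0.16821286 -0.02728514]
0 [ 0.16800121 -0.02869529] (-27, 46) there: x -1.245 y 3.250 (units/neg for back)
1 [ 0.23639113 -0.05795407] (38, 46) there: x -1.733 y 3.307 (units/neg for back)
2 [ 0.13427415 -0.09982263] (-27, 0) there: x -1.664 y 2.688 (units/neg for back)
3 [ 0.21256843 -0.11826033] (38, 0) there: x -1.971 y 2.909 (units/neg for back)
4 [ 0.1275116  -0.17220636] (-27, -46) there: x -2.103 y 2.575 (units/neg for back)
5 [ 0.19383071 -0.18916083] (38, -46) there: x -2.386 y 2.597 (units/neg for back)
```

Call:
step_arm(deltas=[[0,0,0,0,0,0.4,60],[0,0,0,0,0,0.5,60],[0,0,0,0,0,0.41,60],[0,0,0,0,0,0,60],[0,0,0,0,0,0,25],[0,0,0,0,0,0,25],[0,0,0,0,0,0,25],[0,0,0,0,0,0,25]])

```text
time: 6.35
position: [0.5743, 0.0375, 0.0257]
tool_rot: [-0.452, 3.102, -0.002]
contact_force: [-0.5, -0.0, 6.0]
opening: 0.0333
grip_force: 58.9
```

Call:
step_arm(deltas=[[0,0,0,0,0,-0.3,25],[0,0,0,0,0,-0.5,25],[0,0,0,0,0,-0.5,25],[0,0,0,0,0,0,25],[0,0,0,0,0,0,25],[0,0,0,0,0,0,25],[0,0,0,0,0,0,25],[0,0,0,0,0,0,25]])

```text
time: 7.35
position: [0.5709, 0.0377, 0.0989]
tool_rot: [0.453, -3.107, -0.0]
contact_force: [0.4, -0.2, -0.0]
opening: 0.0326
grip_force: 59.6
```

```bash
python3 - <<'E'
from h import *
c=capture("wrist"); print(readout.state()["position"],readout.state()["opening"]); crop(c["color"],170,70,450,330,2,"pics/w2.png")
E
```

```text
[0.57101208 0.03768061 0.09907553] 0.03280712154971766
```

View pics/w2.png

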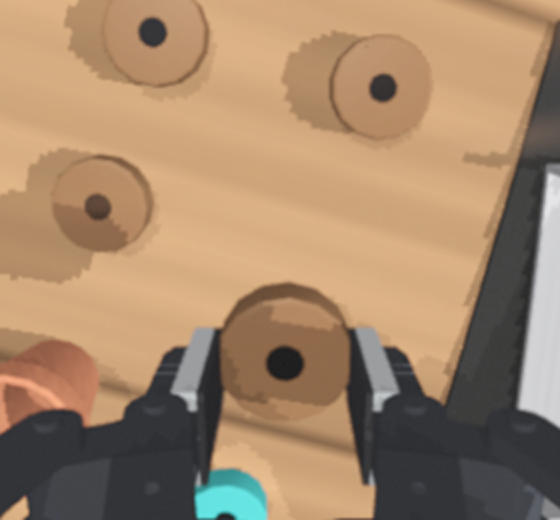

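Call:
step_arm(deltas=[[0,0,0,-0.315,0.81,0,25],[0,0,0,-0.314,0.81,0,25],[0,0,0,-0.314,0.81,0,25],[0,0,0,-0.314,0.81,0,25],[0,0,0,0,0,0.3,25],[0,0,0,0,0,0.4,25],[0,0,0,0,0,0.3,25],[0,0,0,0,0,0.05,25]])

```text
time: 8.4
position: [0.5864, 0.2441, 0.034]
tool_rot: [0.451, -3.104, 0.001]
contact_force: [0.2, 0.4, -0.3]
opening: 0.033
grip_force: 59.6
```

Call:
step_arm(deltas=[[0,0,0,0,0,0.05,25],[0,0,0,0,0,0,25],[0,0,0,0,0,0,25],[0,0,0,0,0,0,46],[0,0,0,0,0,0,46],[0,0,0,0,0,0,46],[0,0,0,0,0,-0.5,46],[0,0,0,0,0,-0.6,46]])

```text
time: 9.4
position: [0.5871, 0.2452, 0.0989]
tool_rot: [0.453, -3.106, 0.001]
contact_force: [1.4, 0.2, 0.3]
opening: 0.0461
grip_force: 0.0
```

```bash
python3 - <<'E'
from h import *
s=readout.state(); print(s["position"],sc(s["position"]))
c=capture("wrist"); cv2.imwrite("pics/w3.png",c["color"]); pellets(.6)
E
```

```text
[0.58707512 0.24519707 0.09893116] [-0.02689102  0.04524322]
0.9 [354.1 213.3] [ 0.5632 -0.0366  0.013 ]
0.89 [351.7 240.4] [ 0.4992 -0.0314  0.013 ]
0.82 [317.6 242.1] [0.4944 0.049  0.013 ]
0.84 [352.6 271.7] [ 0.4265 -0.0336  0.013 ]
0.89 [323.1 272.6] [0.4236 0.0351 0.013 ]
```

View pics/w3.png

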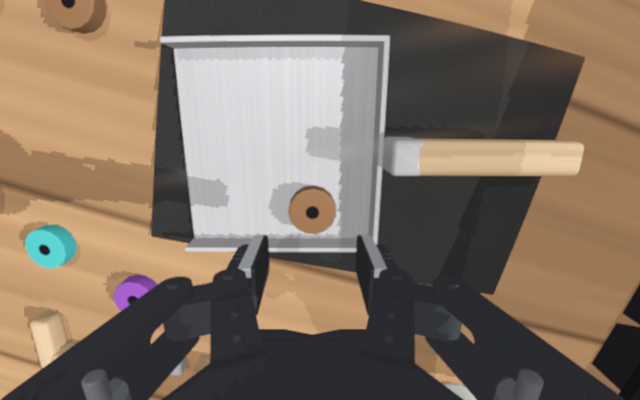

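Call:
step_arm(deltas=[[0,0,0,0.603,-0.673,0,60],[0,0,0,0.603,-0.673,0,60],[0,0,0,0.603,-0.673,0,60],[0,0,0,0.603,-0.673,0,60],[0,0,0,0,0,0,60],[0,0,0,0,0,0.4,60],[0,0,0,0,0,0.5,60],[0,0,0,0,0,0.33,60]])

```text
time: 10.5
position: [0.4951, 0.0503, 0.0241]
tool_rot: [0.454, -3.107, -0.001]
contact_force: [-0.7, -0.2, -0.4]
opening: 0.0601
grip_force: 0.0
```

Call:
step_arm(deltas=[[0,0,0,0,0,0,60],[0,0,0,0,0,0,25],[0,0,0,0,0,0,25],[0,0,0,0,0,0,25],[0,0,0,0,0,-0.3,25],[0,0,0,0,0,-0.45,25],[0,0,0,0,0,-0.45,25],[0,0,0,0,0,0,25]])

```text
time: 11.5
position: [0.4982, 0.0492, 0.1018]
tool_rot: [-0.452, 3.102, -0.002]
contact_force: [-0.5, 1.1, -0.1]
opening: 0.0323
grip_force: 59.5
```

Call:
step_arm(deltas=[[0,0,0,-0.415,0.673,0,25],[0,0,0,-0.415,0.673,0,25],[0,0,0,-0.415,0.673,0,25],[0,0,0,-0.415,0.674,0,25],[0,0,0,0,0,0,25],[0,0,0,0,0,0.4,25],[0,0,0,0,0,0.4,25],[0,0,0,0,0,0.2,25]])

```text
time: 12.5
position: [0.5431, 0.2313, 0.0355]
tool_rot: [0.451, -3.105, 0.002]
contact_force: [-0.5, 0.1, 0.8]
opening: 0.0324
grip_force: 59.6
```

Call:
step_arm(deltas=[[0,0,0,0,0,0.08,25],[0,0,0,0,0,0,25],[0,0,0,0,0,0,25],[0,0,0,0,0,0,46],[0,0,0,0,0,0,46],[0,0,0,0,0,0,46],[0,0,0,0,0,-0.5,46],[0,0,0,0,0,-0.61,46]])

```text
time: 13.5
position: [0.5438, 0.2324, 0.099]
tool_rot: [0.453, -3.106, 0.001]
contact_force: [1.2, 0.9, 0.4]
opening: 0.0458
grip_force: 0.0
```

```bash
python3 - <<'E'
from h import *
s=readout.state(); print(s["position"],sc(s["position"]))
pellets(.6)
E
```

```text
[0.54381056 0.23236512 0.09900817] [-0.02695484  0.0001167 ]
0.73 [353.9 213.3] [ 0.5633 -0.0361  0.013 ]
0.89 [351.7 240.4] [ 0.4992 -0.0314  0.013 ]
0.84 [352.6 271.7] [ 0.4265 -0.0336  0.013 ]
0.89 [323.1 272.6] [0.4236 0.0351 0.013 ]
```

Call:
step_arm(deltas=[[0,0,0,0.714,-0.644,0,60],[0,0,0,0.714,-0.644,0,60],[0,0,0,0.715,-0.645,0,60],[0,0,0,0.715,-0.645,0,60],[0,0,0,0,0,0,60],[0,0,0,0,0,0.4,60],[0,0,0,0,0,0.5,60],[0,0,0,0,0,0.33,60]])

```text
time: 14.55
position: [0.4249, 0.0363, 0.0247]
tool_rot: [0.455, -3.108, -0.001]
contact_force: [-0.2, -0.7, -0.5]
opening: 0.0599
grip_force: 0.0
```

Call:
step_arm(deltas=[[0,0,0,0,0,0,60],[0,0,0,0,0,0,25],[0,0,0,0,0,0,25],[0,0,0,0,0,0,25],[0,0,0,0,0,-0.3,25],[0,0,0,0,0,-0.45,25],[0,0,0,0,0,-0.45,25],[0,0,0,0,0,0,25]])

```text
time: 15.55
position: [0.427, 0.0352, 0.1005]
tool_rot: [-0.452, 3.103, -0.002]
contact_force: [0.9, -0.1, -0.7]
opening: 0.0325
grip_force: 59.5
```

Call:
step_arm(deltas=[[0,0,0,-0.522,0.644,0,25],[0,0,0,-0.522,0.644,0,25],[0,0,0,-0.523,0.645,0,25],[0,0,0,-0.523,0.645,0,25],[0,0,0,0,0,0,25],[0,0,0,0,0,0.4,25],[0,0,0,0,0,0.4,25],[0,0,0,0,0,0.2,25]])

```text
time: 16.55
position: [0.4987, 0.2182, 0.0353]
tool_rot: [0.451, -3.105, 0.002]
contact_force: [0.3, -0.5, -0.6]
opening: 0.0322
grip_force: 59.6
```

Call:
step_arm(deltas=[[0,0,0,0,0,0.08,25],[0,0,0,0,0,0,25],[0,0,0,0,0,0,25],[0,0,0,0,0,0,46],[0,0,0,0,0,0,46],[0,0,0,0,0,0,46],[0,0,0,0,0,-0.5,46],[0,0,0,0,0,-0.61,46]])

```text
time: 17.55
position: [0.4997, 0.2192, 0.099]
tool_rot: [0.453, -3.106, 0.001]
contact_force: [0.7, 0.8, 0.5]
opening: 0.0459
grip_force: 0.0
```

```bash
python3 - <<'E'
from h import *
s=readout.state(); print(s["position"],sc(s["position"]))
pellets(.6)
E
```

```text
[0.49965772 0.21922197 0.09903203] [-0.02697423 -0.04594996]
0.75 [353.7 213.3] [ 0.5633 -0.0357  0.013 ]
0.81 [351.7 240.4] [ 0.4991 -0.0313  0.013 ]
0.84 [352.6 271.7] [ 0.4265 -0.0336  0.013 ]
```

Call:
step_arm(deltas=[[0,0,0,0.04,-0.876,0,60],[0,0,0,0.04,-0.876,0,60],[0,0,0,0.04,-0.876,0,60],[0,0,0,0.04,-0.876,0,60],[0,0,0,0.04,-0.876,0,60],[0,0,0,0,0,0,60],[0,0,0,0,0,0.4,60],[0,0,0,0,0,0.5,60]])

```text
time: 18.6
position: [0.5652, -0.0351, 0.0461]
tool_rot: [-0.454, 3.106, -0.0]
contact_force: [0.3, -0.5, -0.7]
opening: 0.06
grip_force: 0.0
```

Call:
step_arm(deltas=[[0,0,0,0,0,0.33,60],[0,0,0,0,0,0,60],[0,0,0,0,0,0,25],[0,0,0,0,0,0,25],[0,0,0,0,0,0,25],[0,0,0,0,0,-0.3,25],[0,0,0,0,0,-0.45,25],[0,0,0,0,0,-0.45,25]])

```text
time: 19.6
position: [0.5643, -0.0359, 0.0996]
tool_rot: [-0.453, 3.108, -0.001]
contact_force: [-0.4, 0.1, -0.4]
opening: 0.0321
grip_force: 59.5
```

Call:
step_arm(deltas=[[0,0,0,-0.433,0.824,0,25],[0,0,0,-0.433,0.824,0,25],[0,0,0,-0.433,0.824,0,25],[0,0,0,-0.433,0.825,0,25],[0,0,0,0,0,0,25],[0,0,0,0,0,0.4,25],[0,0,0,0,0,0.4,25],[0,0,0,0,0,0.2,25]])

```text
time: 20.6
position: [0.6065, 0.1824, 0.0369]
tool_rot: [0.451, -3.107, 0.001]
contact_force: [-0.2, -0.6, -0.2]
opening: 0.0319
grip_force: 59.6
```

Call:
step_arm(deltas=[[0,0,0,0,0,0.08,25],[0,0,0,0,0,0,25],[0,0,0,0,0,0,25],[0,0,0,0,0,0,46],[0,0,0,0,0,0,46],[0,0,0,0,0,0,46],[0,0,0,0,0,-0.5,46],[0,0,0,0,0,-0.61,46]])

```text
time: 21.6
position: [0.6062, 0.1833, 0.0989]
tool_rot: [0.453, -3.105, 0.0]
contact_force: [-0.4, 0.7, 0.5]
opening: 0.0463
grip_force: 0.0
```

```bash
python3 - <<'E'
from h import *
s=readout.state(); print(s["position"],sc(s["position"]))
pellets(.6)
E
```

```text
[0.60624143 0.18332451 0.09886488] [0.03787727 0.0459333 ]
0.89 [351.7 240.4] [ 0.4992 -0.0314  0.013 ]
0.84 [352.6 271.7] [ 0.4265 -0.0336  0.013 ]
```

Call:
step_arm(deltas=[[0,0,0,0.683,-0.73,0,60],[0,0,0,0.683,-0.73,0,60],[0,0,0,0.683,-0.73,0,60],[0,0,0,0.683,-0.73,0,60],[0,0,0,0,0,0,60],[0,0,0,0,0,0.4,60],[0,0,0,0,0,0.5,60],[0,0,0,0,0,0.33,60]])

```text
time: 22.65
position: [0.5002, -0.0301, 0.0245]
tool_rot: [0.455, -3.108, -0.001]
contact_force: [-0.1, -0.5, 1.4]
opening: 0.0599
grip_force: 0.0
```

Call:
step_arm(deltas=[[0,0,0,0,0,0,60],[0,0,0,0,0,0,25],[0,0,0,0,0,0,25],[0,0,0,0,0,0,25],[0,0,0,0,0,-0.3,25],[0,0,0,0,0,-0.45,25],[0,0,0,0,0,-0.45,25],[0,0,0,0,0,0,25]])

```text
time: 23.65
position: [0.5027, -0.0318, 0.1017]
tool_rot: [-0.452, 3.102, -0.004]
contact_force: [1.0, -0.3, -0.2]
opening: 0.0324
grip_force: 59.5
```

Call:
step_arm(deltas=[[0,0,0,-0.492,0.73,0,25],[0,0,0,-0.492,0.73,0,25],[0,0,0,-0.492,0.73,0,25],[0,0,0,-0.491,0.73,0,25],[0,0,0,0,0,0,25],[0,0,0,0,0,0.4,25],[0,0,0,0,0,0.4,25],[0,0,0,0,0,0.2,25]])

```text
time: 24.65
position: [0.5615, 0.1691, 0.0355]
tool_rot: [0.451, -3.105, 0.001]
contact_force: [0.4, -0.3, 0.1]
opening: 0.0321
grip_force: 59.6
```

Call:
step_arm(deltas=[[0,0,0,0,0,0.08,25],[0,0,0,0,0,0,25],[0,0,0,0,0,0,25],[0,0,0,0,0,0,46],[0,0,0,0,0,0,46],[0,0,0,0,0,0,46],[0,0,0,0,0,-0.5,46],[0,0,0,0,0,-0.61,46]])

```text
time: 25.65
position: [0.5623, 0.1702, 0.099]
tool_rot: [0.453, -3.106, 0.0]
contact_force: [0.1, -0.3, 0.6]
opening: 0.0463
grip_force: 0.0
```

```bash
python3 - <<'E'
from h import *
s=readout.state(); print(s["position"],sc(s["position"]))
pellets(.6)
E
```

```text
[0.56225472 0.17019804 0.09895552] [3.78893636e-02 3.06072429e-05]
0.84 [352.6 271.7] [ 0.4265 -0.0336  0.013 ]
```

Call:
step_arm(deltas=[[0,0,0,0.784,-0.652,0,60],[0,0,0,0.784,-0.652,0,60],[0,0,0,0.785,-0.652,0,60],[0,0,0,0.785,-0.652,0,60],[0,0,0,0,0,0,60],[0,0,0,0,0,0.4,60],[0,0,0,0,0,0.5,60],[0,0,0,0,0,0.33,60]])

```text
time: 26.7
position: [0.4278, -0.0324, 0.0247]
tool_rot: [0.455, -3.108, -0.001]
contact_force: [-0.2, 0.1, -0.2]
opening: 0.0599
grip_force: 0.0
```

Call:
step_arm(deltas=[[0,0,0,0,0,0,60],[0,0,0,0,0,0,25],[0,0,0,0,0,0,25],[0,0,0,0,0,0,25],[0,0,0,0,0,-0.3,25],[0,0,0,0,0,-0.45,25],[0,0,0,0,0,-0.45,25],[0,0,0,0,0,0,25]])

```text
time: 27.7
position: [0.4299, -0.0339, 0.1006]
tool_rot: [-0.452, 3.103, -0.004]
contact_force: [-0.2, 0.6, -0.7]
opening: 0.0322
grip_force: 59.5
```

Call:
step_arm(deltas=[[0,0,0,-0.593,0.652,0,25],[0,0,0,-0.593,0.652,0,25],[0,0,0,-0.593,0.652,0,25],[0,0,0,-0.593,0.652,0,25],[0,0,0,0,0,0,25],[0,0,0,0,0,0.4,25],[0,0,0,0,0,0.4,25],[0,0,0,0,0,0.2,25]])

```text
time: 28.7
position: [0.5172, 0.1561, 0.0353]
tool_rot: [0.451, -3.104, 0.001]
contact_force: [-0.2, -0.3, -0.3]
opening: 0.0324
grip_force: 59.6
```

Call:
step_arm(deltas=[[0,0,0,0,0,0.08,25],[0,0,0,0,0,0,25],[0,0,0,0,0,0,25],[0,0,0,0,0,0,46],[0,0,0,0,0,0,46],[0,0,0,0,0,0,46],[0,0,0,0,0,-0.5,46],[0,0,0,0,0,-0.61,46]])

```text
time: 29.7
position: [0.5182, 0.1571, 0.099]
tool_rot: [0.453, -3.106, 0.0]
contact_force: [0.8, -1.1, -0.7]
opening: 0.0459
grip_force: 0.0
```

Call:
step_arm(deltas=[[0,0,0,0,0.3,-0.8,60],[0,0,-0.5,0,0.5,-0.8,60],[0,0,-1,0,0,0,60],[0,0,-1,0,0,0,60],[0,0,-1,0,0,0,60],[0,0,-1,0,0,0,60],[0,0,-1,0,0,0,60],[0,0,-1,0,0,0,60]])

```text
time: 30.7
position: [0.5056, 0.2033, 0.1956]
tool_rot: [1.776, -2.591, -0.0]
contact_force: [0.3, -0.6, 0.2]
opening: 0.0602
grip_force: 0.0
```

Call:
step_arm(deltas=[[0,0,-1,0,0,0,60],[0,0,-1,0,0,0,60],[0,0,-1,0,0,0,60],[0,0,-1,0,0,0,60],[0,0,-0.75,0,0,0,60],[0,0,0,0,0,0,60],[0,0,0,0,0,0,60],[0,0,0,0,0,0,60]])

```text
time: 31.7
position: [0.5056, 0.2033, 0.1957]
tool_rot: [2.518, -1.879, -0.0]
contact_force: [-0.4, -0.3, 0.4]
opening: 0.06
grip_force: 0.0
```

```bash
python3 - <<'E'
from h import *
s=readout.state(); p=C-.110*xs; print(p,s["joint_positions"])
need([*p,.12],[2.51885247,-1.87749477,0]); need([*p,.041])
c=capture("wrist"); cv2.imwrite("pics/w4.png",c["color"])
print(proj(c,[[*(C-.112*xs),.049],[*(C-.195*xs),.049],[*(C+.07*xs+.073*ys),.025],[*(C+.07*xs-.073*ys),.025],[*(C-.073*xs),.049]]))
E
```

```text
[0.519973 0.311913] [ 2.59166233e-01  9.40955815e-02  3.93402262e-02  1.51611562e+00
  1.44434969e-05 -1.60043624e+00]
shift [-1.668 -0.745  1.261]
turn [ 0.001  0.    -0.007]
shift [-1.668 -0.745  2.578]
[[269.94122082 283.01630862]
 [273.24522782 345.93990714]
 [191.17655042 104.42163381]
 [341.11886754 103.532452  ]
 [268.27150875 249.61320943]]
```

View pics/w4.png

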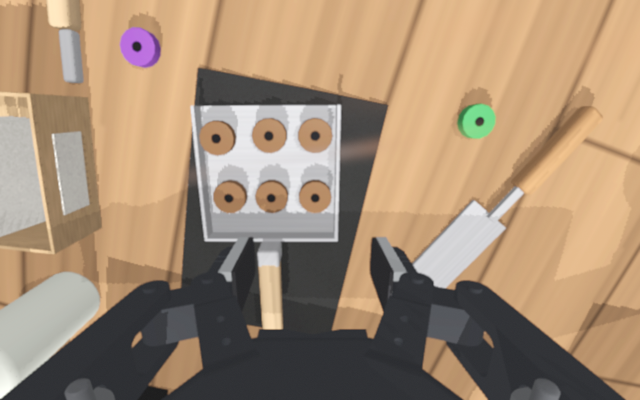

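The view shows all six pellets in the pan in two rows, the rows at about v=137 and v=198, with the handle in line at u≈269.

Call:
step_arm(deltas=[[0,0,0,-0.834,-0.372,0,50],[0,0,0,-0.834,-0.373,0,50],[0,0,0,0,0,0.6,50],[0,0,0,0,0,0.7,50],[0,0,0,0,0,0.6,50],[0,0,0,0,0,0.4,50],[0,0,0,0,0,0.28,50],[0,0,0,0,0,0,50]])

```text
time: 32.75
position: [0.5188, 0.3114, 0.0394]
tool_rot: [2.516, -1.876, -0.002]
contact_force: [-0.8, -0.2, -1.0]
opening: 0.05
grip_force: 0.0
```

```bash
python3 - <<'E'
from h import *
need([*(C-.110*xs),.041],[2.51885247,-1.87749477,0]); print(readout.state()["contact_force"])
E
```

```text
shift [-0.002 -0.021 -0.027]
turn [ 0.022 -0.003 -0.002]
[-0.80854857 -0.20944059 -1.02481832]
```

Call:
step_arm(deltas=[[0,0,0,0,0,0,10],[0,0,0,0,0,0,10],[0,0,0,0,0,0,10],[0,0,0,0,0,0,10],[0,0,0,0,0,0,10],[0,0,0,0,0,0,10],[0,0,0,0,0,0,10],[0,0,0,0,0,0,10]])

```text
time: 33.75
position: [0.5211, 0.3126, 0.0429]
tool_rot: [-2.516, 1.876, -0.002]
contact_force: [-1.0, 0.1, 5.5]
opening: 0.0205
grip_force: 59.8
```

Call:
step_arm(deltas=[[0,0,0,0,0,-0.05,10],[0,0,0,0,0,-0.1,10],[0,0,0,0,0,-0.1,10],[0,0,0,0,0,-0.1,10],[0,0,0,0,0,-0.1,10],[0,0,0,0,0,-0.05,10],[0,0,0,0,0,0,10],[0,0,0,0,0,0,10]])

```text
time: 34.75
position: [0.5197, 0.3119, 0.0707]
tool_rot: [2.518, -1.877, -0.0]
contact_force: [1.0, -0.2, -3.0]
opening: 0.0209
grip_force: 58.7
```

```bash
python3 - <<'E'
from h import *
s=readout.state(); print(s["position"],s["contact_force"],s["ft_torque"],s["opening"],s["tool_rot"])
c=capture("side"); crop(c["color"],270,200,390,300,6,"pics/s2.png")
E
```

```text
[0.51972743 0.31188446 0.07066827] [ 1.00492306 -0.22221863 -2.97119346] [ 0.23575875  0.06735963 -0.04388114] 0.020861962871686845 [ 2.51840327e+00 -1.87742774e+00 -3.85594244e-04]
```

View pics/s2.png

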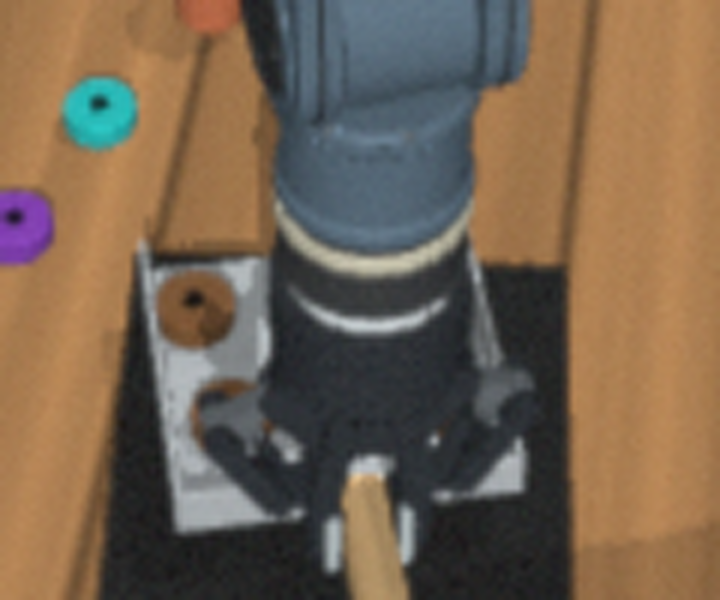

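The side crop shows the scoop gripped and clear of the mat, with pellets aboard. I check for pitch slip numerically using the dimples in the wrist view.

```bash
cat >> h.py <<'E'
from scipy.optimize import least_squares
def pitch(g=-.110,zg=.041-.003):
    "find dimples in the wrist view, fit the scoop's pitch in the grip"
    c=capture("wrist"); s=readout.state(); Rt=R.from_rotvec(s["tool_rot"]).as_matrix()
    hsv=cv2.cvtColor(c["color"],cv2.COLOR_BGR2HSV); gray=c["color"].max(2)
    n,l,st,ce=cv2.connectedComponentsWithStats((gray<70).astype(np.uint8))
    D=np.array([ce[i] for i in range(1,n) if 15<st[i,4]<250 and max(st[i,2:4])<18 and 130<ce[i,0]<430 and ce[i,1]<260]).reshape(-1,2)
    # scoop axes in tool frame: xs=+x, ys=-y, zs=-z
    q=np.array([(u,v,.017) for u in (-.027,.038) for v in (.046,0,-.046)])
    def world(pt,dz=0,yw=0):
        d=q-[g,0,zg+dz]; d=R.from_euler("zy",[yw,pt]).apply(d); return s["position"]+(d*[1,-1,-1])@Rt.T
    print("dimples",D.round(0).tolist()); print("expect",proj(c,world(0)).round(0).tolist())
    if len(D)<4: return c
    r=least_squares(lambda x:np.min(np.linalg.norm(proj(c,world(x[0],0,x[1]))[:,None]-D[None],axis=2),axis=1),[0,0],loss="soft_l1")
    print("pitch,yaw deg",np.degrees(r.x),"res",r.fun.round(1)); return c
E
python3 - <<'E'
from h import *
pitch()
E
```

```text
dimples [[160.0, 148.0]]
expect [[215.0, 87.0], [312.0, 86.0], [409.0, 87.0], [204.0, -71.0], [312.0, -73.0], [420.0, -71.0]]
```

Call:
step_arm(deltas=[[0,0,0.14,0,0,-0.07,10],[0,0,0.3,0,0,-0.13,10],[0,0,0.35,0,0,-0.15,10],[0,0,0.35,0,0,-0.15,10],[0,0,0.35,0,0,-0.15,10],[0,0,0.35,0,0,-0.15,10],[0,0,0.28,0,0,-0.12,10],[0,0,0.14,0,0,-0.07,10]])

```text
time: 35.85
position: [0.5203, 0.3121, 0.1311]
tool_rot: [-2.191, 2.25, -0.001]
contact_force: [-0.4, -0.0, -2.4]
opening: 0.021
grip_force: 58.8
```

```bash
python3 - <<'E'
from h import *
a=np.radians(-91.5-180+90) # tool y = -ys ; ys yaw = heading+90
h=np.radians(-91.5); y=-np.array([-np.sin(h),np.cos(h),0]); z=np.array([0,0,-1.]); rv=R.from_matrix(np.c_[np.cross(y,z),y,z]).as_rotvec(); print(rv)
need([.580,-.005,.13],rv); s=readout.state(); print(s["position"],s["contact_force"],s["joint_positions"])
E
```

```text
[ 2.19217338 -2.25032892 -0.        ]
shift [ 5.256 -1.138  0.018]
turn [-0.008  0.003 -0.006]
[0.52025537 0.31208578 0.13112001] [-0.39537749 -0.0251144  -2.36934911] [ 4.29866590e-01  2.64291246e-01  1.04633399e-01  1.41000141e+00
 -7.94719346e-05 -1.11392713e+00]
```

Call:
step_arm(deltas=[[0,0,0,0.114,-0.025,0,10],[0,0,0,0.228,-0.05,0,10],[0,0,0,0.228,-0.05,0,10],[0,0,0,0.228,-0.05,0,10],[0,0,0,0.228,-0.05,0,10],[0,0,0,0.228,-0.05,0,10],[0,0,0,0.228,-0.05,0,10],[0,0,0,0.228,-0.05,0,10]])

```text
time: 36.85
position: [0.5399, 0.2079, 0.1304]
tool_rot: [-2.192, 2.25, -0.0]
contact_force: [-0.3, -0.8, -2.8]
opening: 0.0204
grip_force: 58.8
```

Call:
step_arm(deltas=[[0,0,0,0.228,-0.05,0,10],[0,0,0,0.228,-0.05,0,10],[0,0,0,0.228,-0.05,0,10],[0,0,0,0.228,-0.05,0,10],[0,0,0,0.228,-0.05,0,10],[0,0,0,0.228,-0.05,0,10],[0,0,0,0.228,-0.05,0,10],[0,0,0,0.228,-0.05,0,10]])

```text
time: 37.85
position: [0.561, 0.0978, 0.1303]
tool_rot: [2.192, -2.25, -0.0]
contact_force: [-0.1, 0.1, -2.8]
opening: 0.0209
grip_force: 58.8
```

Call:
step_arm(deltas=[[0,0,0,0.228,-0.05,0,10],[0,0,0,0.228,-0.05,0,10],[0,0,0,0.228,-0.05,0,10],[0,0,0,0.228,-0.05,0,10],[0,0,0,0.228,-0.05,0,10],[0,0,0,0.228,-0.05,0,10],[0,0,0,0.228,-0.05,0,10],[0,0,0,0.114,-0.025,0,10]])

```text
time: 38.85
position: [0.5809, -0.0054, 0.1303]
tool_rot: [-2.191, 2.251, -0.0]
contact_force: [-0.2, 0.1, -2.9]
opening: 0.0209
grip_force: 58.8
```

```bash
python3 - <<'E'
from h import *
need([.580,-.005,.10],[ 2.19217338,-2.25032892,0]); s=readout.state(); print(s["position"],s["contact_force"],s["joint_positions"])
c=capture("side"); crop(c["color"],250,100,450,240,4,"pics/s3.png")
h=np.radians(-91.5);X=np.array([np.cos(h),np.sin(h),0]);Y=np.array([-X[1],X[0],0]);O=s["position"]+.11*X-[0,0,.038]
print((proj(c,[O+.07*X+.073*Y+[0,0,.022],O+.07*X-.073*Y+[0,0,.022],O-.07*X+.073*Y+[0,0,.022]])-[250,100])*4)
E
```

```text
shift [-0.007  0.015  0.505]
turn [-0.    -0.    -0.004]
[ 0.5809152  -0.00542233  0.13029004] [-0.15930731  0.07330414 -2.90228597] [-1.24735244e-01  1.99060091e-01  2.61314781e-02  1.39782441e+00
 -2.48249448e-05 -1.66875606e+00]
[[240.65816408 164.65794605]
 [430.00096529 185.183854  ]
 [204.30188197 281.93527836]]
```

View pics/s3.png

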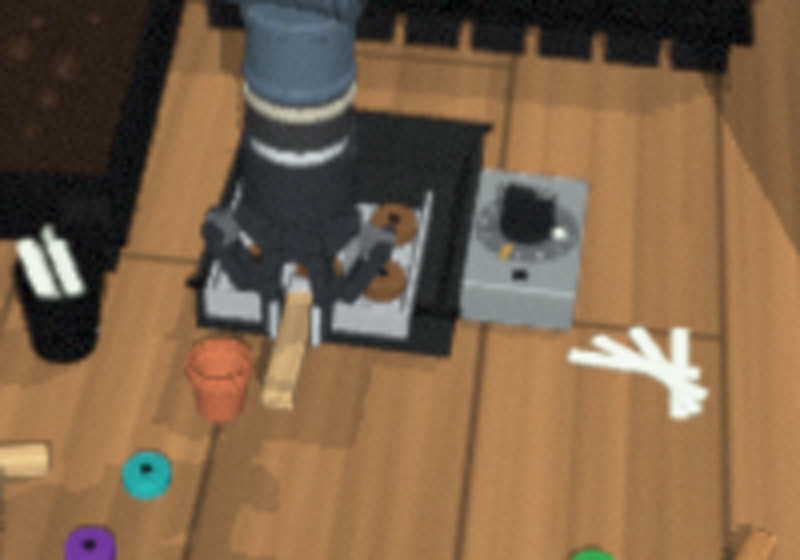

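Call:
step_arm(deltas=[[0,0,0,0,0,0.2,10],[0,0,0,0,0,0.2,10],[0,-0.5,0,0.048,0,-0.208,10],[0,-0.5,0,0.048,0,-0.208,10],[0,-0.5,0,0.048,0,-0.208,10],[0,-0.5,0,0.048,0,-0.208,10],[0,-0.5,0,0.048,0,-0.208,10],[0,0,0,0,0,0,10]])

```text
time: 39.9
position: [0.5801, -0.0284, 0.1649]
tool_rot: [-2.002, 2.059, 0.353]
contact_force: [-0.5, 0.2, -3.3]
opening: 0.0209
grip_force: 59.1
```

```bash
cat >> h.py <<'E'
def nose():
    s=readout.state(); Rt=R.from_rotvec(s["tool_rot"]); print("nose",s["position"]+Rt.apply([.18,0,.035]),"tilt",np.degrees(np.arcsin(-Rt.apply([1,0,0])[2])),"F",s["contact_force"],"j",s["joint_positions"].round(2),"tcp",s["position"])
E
python3 -c "
from h import *
nose()"
```

```text
nose [ 0.5757134  -0.18567211  0.07064532] tilt 19.922146930451305 F [-0.52865885  0.17096621 -3.29317624] j [-0.33  0.26  0.12  1.55  0.33 -1.89] tcp [ 0.58014996 -0.02843252  0.16488452]
```

Call:
step_arm(deltas=[[0,-0.25,0,0.022,0,-0.104,10],[0,-0.25,0,0.022,0,-0.104,10],[0,-0.25,0,0.022,0,-0.104,10],[0,-0.25,0,0.022,0,-0.104,10],[0,-0.25,0,0.022,0,-0.104,10],[0,-0.25,0,0.022,0,-0.104,10],[0,-0.25,0,0.022,0,-0.104,10],[0,-0.25,0,0.022,0,-0.104,10]])

```text
time: 40.9
position: [0.5793, -0.0596, 0.2057]
tool_rot: [-1.833, 1.881, 0.598]
contact_force: [1.0, 0.5, -2.7]
opening: 0.0205
grip_force: 59.1
```

Call:
step_arm(deltas=[[0,-0.25,0,0.022,0,-0.104,10],[0,-0.25,0,0.022,0,-0.104,10],[0,-0.25,0,0.022,0,-0.104,10],[0,-0.25,0,0.022,0,-0.104,10],[0,-0.25,0,0.022,0,-0.104,10],[0,-0.25,0,0.022,0,-0.104,10],[0,-0.25,0,0.022,0,-0.104,10],[0,0,0,0,0,0,10]])

```text
time: 41.9
position: [0.5785, -0.0962, 0.2309]
tool_rot: [-1.675, 1.722, 0.782]
contact_force: [0.9, -0.0, -1.4]
opening: 0.0211
grip_force: 59.3
```

```bash
python3 -c "
from h import *
nose()"
```

```text
nose [ 0.5759227  -0.18496246  0.07044131] tilt 50.04594412926697 F [ 0.87021514 -0.04804641 -1.3921751 ] j [-0.62  0.58  0.47  2.05  0.69 -2.38] tcp [ 0.57847289 -0.0962375   0.23089809]
```

Call:
step_arm(deltas=[[0,-0.25,0,0.022,0,-0.104,10],[0,-0.25,0,0.022,0,-0.104,10],[0,0,0,0,0,0,10],[0,0,0,0,0,0,10],[0,0,0,0,0,0,10],[0,0,0,0,0,0,10],[0,0,0,0,0,0,10],[0,0,0,0,0,0,10]])

```text
time: 42.9
position: [0.5781, -0.1064, 0.2374]
tool_rot: [-1.63, 1.673, 0.831]
contact_force: [-0.4, -0.2, -1.6]
opening: 0.0205
grip_force: 59.3
```

```bash
python3 -c "
from h import *
nose()
a=capture('top')['color'][130:330,270:540]; b=capture('side')['color'][90:290,230:500]
cv2.imwrite('pics/tip.png',cv2.resize(np.hstack([a,b]),(800,296),interpolation=cv2.INTER_CUBIC))"
```

```text
nose [ 0.57606254 -0.18391981  0.07126202] tilt 53.99360743237038 F [-0.40501909 -0.21288589 -1.57907767] j [-0.64  0.64  0.53  2.13  0.72 -2.45] tcp [ 0.57805451 -0.10644112  0.23744892]
```

View pics/tip.png

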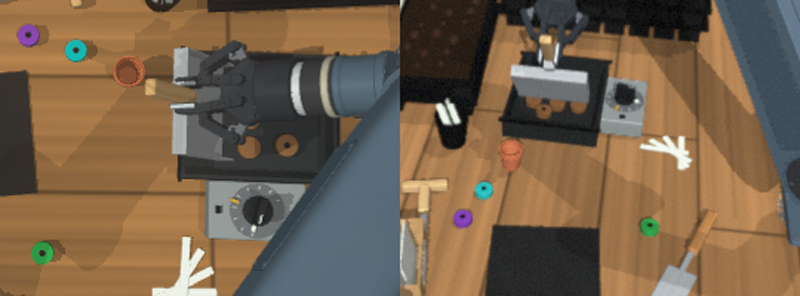

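Call:
step_arm(deltas=[[0,1,0,-0.052,0,0.423,10],[0,1,0,-0.052,0,0.423,10],[0,1,0,-0.052,0,0.423,10],[0,1,0,-0.052,0,0.423,10],[0,1,0,-0.052,0,0.423,10],[0,1,0,-0.052,0,0.423,10],[0,0.75,0,-0.037,0,0.317,10],[0,0,0,0,0,0,10]])

```text
time: 44.0
position: [0.5785, -0.0018, 0.1043]
tool_rot: [2.196, -2.245, -0.008]
contact_force: [-1.0, 0.1, -1.5]
opening: 0.0208
grip_force: 59.2
```

```bash
python3 -c "
from h import *
nose(); need([.5800,-.005,.13],[ 2.19217338,-2.25032892,0])"
```

```text
nose [ 0.57436162 -0.18164001  0.06881778] tilt 0.14365228260331075 F [-1.00570472  0.13819706 -1.48356233] j [-0.12  0.21 -0.02  1.35  0.   -1.67] tcp [ 0.57850791 -0.00177602  0.10426852]
shift [ 0.052 -0.024 -0.429]
turn [0.036 0.018 0.029]
```

Call:
step_arm(deltas=[[0,0,0,0,0,-0.43,10],[0,0,0,-0.26,0.056,0,10],[0,0,0,-0.52,0.111,0,10],[0,0,0,-0.52,0.111,0,10],[0,0,0,-0.52,0.111,0,10],[0,0,0,-0.52,0.111,0,10],[0,0,0,-0.52,0.111,0,10],[0,0,0,-0.52,0.111,0,10]])

```text
time: 45.0
position: [0.5421, 0.2005, 0.1317]
tool_rot: [-2.191, 2.251, 0.003]
contact_force: [-0.5, 0.3, -1.8]
opening: 0.021
grip_force: 59.2
```

Call:
step_arm(deltas=[[0,0,0,-0.52,0.111,0,10],[0,0,0,-0.52,0.111,0,10],[0,0,0,-0.52,0.111,0,10],[0,0,0,-0.26,0.056,0,10],[0,0,-0.7,0,0,0,10],[0,0,-0.8,0,0,0,10],[0,0,-0.7,0,0,0,10],[0,0,0,0,0,0,10]])

```text
time: 46.0
position: [0.5222, 0.3086, 0.1318]
tool_rot: [2.509, -1.891, -0.001]
contact_force: [0.2, -0.6, -1.5]
opening: 0.021
grip_force: 59.2
```

```bash
python3 -c "
from h import *
need([*(C-.110*xs),.044],[2.51885247,-1.87749477,0]); print(readout.state()['position']); pellets(.7)"
```

```text
shift [-0.063  0.02   1.463]
turn [ 0.004  0.002 -0.076]
[0.5222406  0.30857891 0.13180653]
```

Call:
step_arm(deltas=[[0,0,-0.08,-0.06,0.02,0.1,10],[0,0,0,0,0,0.3,10],[0,0,0,0,0,0.3,10],[0,0,0,0,0,0.3,10],[0,0,0,0,0,0.2,10],[0,0,0,0,0,0.15,10],[0,0,0,0,0,0.05,10],[0,0,0,0,0,0,10]])

```text
time: 47.05
position: [0.5203, 0.3123, 0.0483]
tool_rot: [-2.521, 1.874, -0.0]
contact_force: [-0.4, -0.3, -1.6]
opening: 0.0211
grip_force: 59.2
```

```bash
python3 -c "
from h import *
need([*(C-.110*xs),.042],[2.51885247,-1.87749477,0]); s=readout.state(); print(s['position'],s['contact_force'])"
```

```text
shift [0.005 0.007 0.104]
turn [-0.004  0.001  0.019]
[0.52026749 0.31234293 0.04825558] [-0.36039103 -0.29276582 -1.63517465]
```

Call:
step_arm(deltas=[[0,0,0,0,0,0.03,10],[0,0,0,0,0,0.03,10],[0,0,0,0,0,0.02,10],[0,0,0,0,0,0.01,10],[0,0,0,0,0,0,10],[0,0,0,0,0,0,10],[0,0,0,0,0,0,10],[0,0,0,0,0,0,10]])

```text
time: 48.05
position: [0.5201, 0.3124, 0.043]
tool_rot: [-2.521, 1.874, -0.0]
contact_force: [-0.7, -0.3, 1.9]
opening: 0.0211
grip_force: 59.7
```

Call:
step_arm(deltas=[[0,0,0,0,0,0,30],[0,0,0,0,0,0,40],[0,0,0,0,0,0,50],[0,0,0,0,0,0,50],[0,0,0,0,0,-0.3,50],[0,0,0,0,0,-0.6,50],[0,0,0,0,0,-0.8,50],[0,0,0,0,0,-0.8,50]])

```text
time: 49.05
position: [0.5201, 0.3122, 0.1955]
tool_rot: [-2.52, 1.873, -0.001]
contact_force: [1.4, -0.0, 0.6]
opening: 0.0498
grip_force: 0.0
```

```bash
python3 -c "
from h import *
c=capture('top'); im=c['color']
a=im[140:310,160:300]; b=im[140:310,380:520]
cv2.imwrite('pics/after.png',cv2.resize(np.hstack([a,b]),(784,476),interpolation=cv2.INTER_CUBIC))
print(readout.state()['joint_positions'])"
```

```text
[ 4.30223761e-01  2.49987067e-01  2.32556511e-01  1.53887231e+00
 -6.90515543e-05 -1.43297459e+00]
```

View pics/after.png

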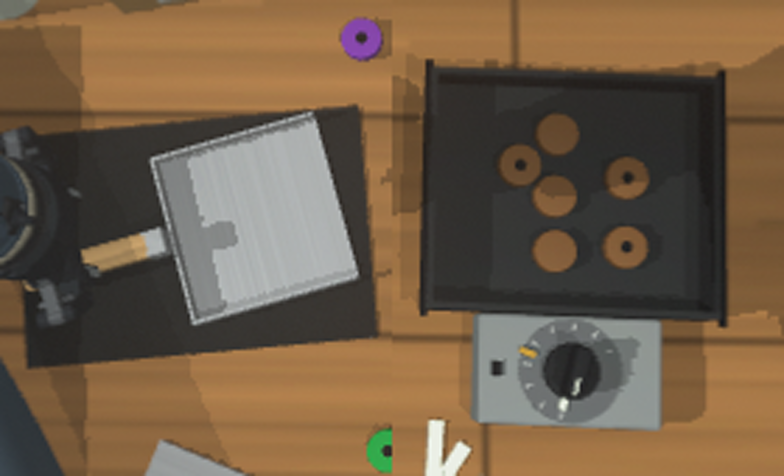

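All six pellets lie in the tray and the empty scoop is flat on its mat, where it started. Next is the dial: I turn the tool and measure the pointer and tab by colour.

Call:
step_arm(deltas=[[0,0,1,0,0,0,50],[0,0,1,0,0,0,50],[0,0,1,0,0,0,50],[0,0,1,0,0,0,50],[0,0,1,0,0,0,50],[0,0,1,0,0,0,50],[0,0,1,0,0,0,50],[0,0,1,0,0,0,50]])

```text
time: 50.1
position: [0.5203, 0.3124, 0.194]
tool_rot: [-1.138, 2.926, 0.0]
contact_force: [-0.0, -0.3, 0.2]
opening: 0.0502
grip_force: 0.0
```

Call:
step_arm(deltas=[[0,0,1,0,0,0,50],[0,0,1,0,0,0,50],[0,0,1,0,0,0,50],[0,0,1,0,0,0,50],[0,0,1,0,0,0,50],[0,0,1,0,0,0,50],[0,0,1,0,0,0,50],[0,0,0.26,0,0,0,50]])

```text
time: 51.1
position: [0.5203, 0.3124, 0.1938]
tool_rot: [0.419, 3.112, 0.001]
contact_force: [0.7, 0.5, -0.3]
opening: 0.0496
grip_force: 0.0
```

```bash
cat >> h.py <<'E'
def blobs(c,roi,lo,hi,z,amin=3):
    x0,y0,x1,y1=roi; m=cv2.inRange(cv2.cvtColor(c["color"],cv2.COLOR_BGR2HSV)[y0:y1,x0:x1],np.array(lo),np.array(hi))
    n,l,st,ce=cv2.connectedComponentsWithStats(m)
    for i in range(1,n):
        if st[i,4]>=amin: p=ce[i]+[x0,y0]; print("area",st[i,4],"box",st[i,:4].tolist(),"px",p.round(1),"w",ray(c,[p],z)[0].round(4))
E
python3 -c "
from h import *
need([.420,-.237,.17]); c=capture('top')
print('white');blobs(c,(412,252,474,296),(0,0,170),(180,60,255),.048,1)
print('brass');blobs(c,(412,252,474,296),(12,110,100),(35,255,255),.048)"
```

```text
shift [-0.811 -9.272  0.388]
white
area 1 box [33, 4, 1, 1] px [445. 256.] w [ 0.4644 -0.2418  0.048 ]
area 1 box [40, 7, 1, 1] px [452. 259.] w [ 0.4578 -0.2575  0.048 ]
area 5 box [33, 24, 2, 5] px [445.8 278. ] w [ 0.415  -0.2427  0.048 ]
area 11 box [28, 30, 3, 5] px [440.8 284.1] w [ 0.4013 -0.2312  0.048 ]
brass
area 15 box [14, 12, 6, 4] px [428.3 265.4] w [ 0.4428 -0.2037  0.048 ]
area 198 box [0, 39, 62, 5] px [438.3 293.8] w [ 0.3797 -0.2252  0.048 ]
```

Call:
step_arm(deltas=[[0,0,0,-0.081,-0.927,0.03,50],[0,0,0,-0.081,-0.927,0.03,50],[0,0,0,-0.081,-0.927,0.03,50],[0,0,0,-0.081,-0.927,0.03,50],[0,0,0,-0.081,-0.927,0.03,50],[0,0,0,-0.081,-0.927,0.03,50],[0,0,0,-0.081,-0.927,0.03,50],[0,0,0,-0.081,-0.927,0.03,50]])

```text
time: 52.15
position: [0.4396, -0.129, 0.1789]
tool_rot: [0.416, 3.112, -0.001]
contact_force: [1.1, 0.9, -0.0]
opening: 0.0498
grip_force: 0.0
```

Call:
step_arm(deltas=[[0,0,0,-0.081,-0.927,0.03,50],[0,0,0,-0.081,-0.927,0.03,50],[0,0,0,0,0,0,50],[0,0,0,0,0,0,50],[0,0,0,0,0,0,50],[0,0,0,0,0,0,50],[0,0,0,0,0,0,50],[0,0,0,0,0,0,50]])

```text
time: 53.15
position: [0.42, -0.2366, 0.1746]
tool_rot: [0.417, 3.114, -0.0]
contact_force: [-0.5, 0.6, 0.4]
opening: 0.0496
grip_force: 0.0
```

```bash
python3 -c "
from h import *
s=readout.state(); print(s['position'],s['joint_positions'])
c=capture('wrist'); cv2.imwrite('pics/d.png',c['color'])
print(proj(c,[[.428,-.2375,.048],[.428,-.2375,.078]]))
print('white');blobs(c,(150,60,480,380),(0,0,170),(180,60,255),.048,10)
print('brass');blobs(c,(150,60,480,380),(12,110,100),(35,255,255),.048,10)"
```

```text
[ 0.42003224 -0.23660132  0.17461623] [-6.52189638e-01 -6.77427546e-02 -1.65904587e-01  1.47258889e+00
 -3.75867409e-05 -3.85658003e-01]
[[314.14547529 202.68961961]
 [314.40834936 213.70669038]]
white
area 2107 box [198, 0, 63, 67] px [386.1  86.5] w [ 0.348  -0.1551  0.048 ]
area 7333 box [74, 74, 174, 144] px [317.6 189.1] w [ 0.4167 -0.2313  0.048 ]
area 34 box [178, 103, 7, 8] px [331.  166.6] w [ 0.4002 -0.2148  0.048 ]
area 31 box [192, 117, 8, 6] px [345.4 179.6] w [ 0.4147 -0.2054  0.048 ]
area 71 box [161, 131, 4, 19] px [312.5 200.4] w [ 0.4255 -0.2383  0.048 ]
area 30 box [198, 136, 8, 4] px [351.5 197.5] w [ 0.4321 -0.204   0.048 ]
area 25 box [195, 154, 8, 5] px [348.4 215.6] w [ 0.4481 -0.2106  0.048 ]
area 11 box [133, 165, 5, 4] px [284.7 226.4] w [ 0.4429 -0.2696  0.048 ]
area 20 box [185, 167, 5, 6] px [336.8 229.7] w [ 0.4587 -0.2242  0.048 ]
area 28 box [149, 173, 5, 7] px [300.8 235.9] w [ 0.4559 -0.2579  0.048 ]
area 504 box [115, 176, 48, 19] px [282.9 244.5] w [ 0.4599 -0.2766  0.048 ]
area 13 box [168, 176, 4, 5] px [319.6 238.1] w [ 0.4627 -0.2416  0.048 ]

[... 875 characters left out ...]
05 -0.3347  0.048 ]
area 27 box [310, 197, 3, 21] px [460.7 266.9] w [ 0.529  -0.1168  0.048 ]
area 842 box [176, 200, 33, 33] px [341.8 275.9] w [ 0.5071 -0.231   0.048 ]
area 55 box [43, 206, 18, 11] px [201.1 269.2] w [ 0.4643 -0.3612  0.048 ]
area 21 box [23, 211, 14, 6] px [179.1 273.1] w [ 0.4629 -0.384   0.048 ]
area 783 box [125, 215, 33, 33] px [291.3 290.7] w [ 0.51   -0.2831  0.048 ]
area 13 box [1, 218, 10, 3] px [156.2 278.9] w [ 0.4631 -0.4091  0.048 ]
area 863 box [186, 235, 36, 36] px [352.4 311.1] w [ 0.5495 -0.2302  0.048 ]
area 348 box [140, 257, 29, 17] px [304.7 325.7] w [ 0.5538 -0.2818  0.048 ]
area 56 box [318, 267, 11, 15] px [472.3 333.7] w [ 0.613  -0.1135  0.048 ]
```

View pics/d.png

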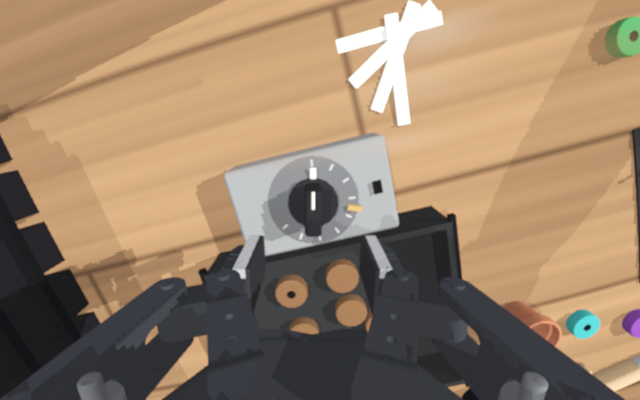

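The close-up shows the bar upright in the image: white nose at (313,173), stripe at (312.5,200) and brass tab at (353.6,207). The tool already lines up with the bar. I fit the dial axis from the scale ticks.

```bash
cat >> h.py <<'E'
E
python3 -c "
from h import *
s=readout.state(); c=capture('wrist')
T=[(331,166.6),(345.4,179.6),(351.5,197.5),(348.4,215.6),(336.8,229.7),(319.6,238.1),(300.8,235.9),(284.7,226.4)]
ang=lambda d: np.degrees(np.arctan2(d[1],-d[0]))   # cw from -x
for z in (.0405,.048):
    P=ray(c,T,z)[:,:2]
    r=least_squares(lambda x:np.hypot(*(P-x[:2]).T)-x[2],[.428,-.238,.03]); o=r.x
    print(z,'axis',o.round(4),'res mm',(r.fun*1e3).round(1)); print(' ticks',[round(float(ang(p-o[:2]))-1.5,1) for p in P])
    zz=.048
    for n,px in (('nose',(313,173)),('brass',(353.6,207.3))):
        d=ray(c,[px],zz)[0][:2]-o[:2]; print(' ',n,d.round(4),np.hypot(*d).round(4),ang(d).round(1))
h=cv2.cvtColor(c['color'],cv2.COLOR_BGR2HSV); m=cv2.inRange(h[195:220,340:372],np.array((12,100,90)),np.array((35,255,255))); y,x=np.nonzero(m); print(sorted(zip((x+340).tolist(),(y+195).tolist())))
need([*o[:2],.068])
"
```

```text
0.0405 axis [ 0.4289 -0.2393  0.0364] res mm [ 0.3 -0.1 -0.3 -0.1 -0.2  0.8 -0.3 -0.2]
 ticks [40.4, 68.7, 97.4, 126.0, 154.3, -176.6, -147.9, -119.0]
  nose [-0.0274  0.0078] 0.0285 15.9
  brass [0.0127 0.0349] 0.0371 110.0
0.048 axis [ 0.4267 -0.2387  0.0353] res mm [ 0.3 -0.1 -0.3 -0.1 -0.2  0.8 -0.2 -0.2]
 ticks [40.4, 68.7, 97.4, 126.0, 154.3, -176.6, -147.9, -119.0]
  nose [-0.0252  0.0072] 0.0262 16.0
  brass [0.0149 0.0343] 0.0374 113.5
[(348, 205), (348, 206), (348, 207), (348, 208), (348, 209), (349, 205), (349, 206), (349, 207), (349, 208), (349, 209), (350, 205), (350, 206), (350, 207), (350, 208), (350, 209), (350, 210), (351, 205), (351, 206), (351, 207), (351, 208), (351, 209), (351, 210), (352, 205), (352, 206), (352, 207), (352, 208), (352, 209), (352, 210), (353, 205), (353, 206), (353, 207), (353, 208), (353, 209), (353, 210), (354, 205), (354, 206), (354, 207), (354, 208), (354, 209), (354, 210), (355, 205), (355, 206), (355, 207), (355, 208), (355, 209), (355, 210), (356, 205), (356, 206), (356, 207), (356, 208), (356, 209), (356, 210), (357, 206), (357, 207), (357, 208), (357, 209), (357, 210), (358, 206), (358, 207), (358, 208), (358, 209), (358, 210), (359, 206), (359, 207), (359, 208), (359, 209), (359, 210), (360, 206), (360, 207), (360, 208), (360, 209), (360, 210), (361, 207), (361, 208)]
shift [-0.116 -0.     1.777]
```

Call:
step_arm(deltas=[[0,0,0,-0.1,0,0,45],[0,0,0,0,0,0.5,45],[0,0,0,0,0,0.6,45],[0,0,0,0,0,0.4,45],[0,0,0,0,0,0.24,45],[0,0,0,0,0,0,45],[0,0,0,0,0,0,45],[0,0,0,0,0,0,45]])

```text
time: 54.25
position: [0.4266, -0.2393, 0.0717]
tool_rot: [0.419, 3.111, -0.002]
contact_force: [-0.9, -0.0, 0.1]
opening: 0.0449
grip_force: 0.0
```

Call:
step_arm(deltas=[[0,0,0,0,0,0,30],[0,0,0,0,0,0,20],[0,0,0,0,0,0,5],[0,0,0,0,0,0,5],[0,0,0,0,0,0,5],[0,0,0,0,0,0,5],[0,0,0,0,0,0,5],[0,0,0,0,0,0,5]])

```text
time: 55.25
position: [0.4261, -0.2378, 0.0708]
tool_rot: [0.418, 3.113, 0.003]
contact_force: [-0.1, 5.3, 5.3]
opening: 0.0131
grip_force: 60.7
```

```bash
python3 -c "
from h import *
s=readout.state(); print(s['contact_force'],s['ft_torque'],s['joint_positions'])
need([.4285,-.239,.070],[0.417,3.114,0])
"
```

```text
[-0.13468217  5.30807807  5.27002448] [ 1.05475178 -0.06351736  0.01395093] [-0.64778221 -0.0093827  -0.31820243  1.26202293  0.00207359 -0.38090944]
shift [-0.044 -0.009  0.013]
turn [ 0.014  0.007 -0.005]
```

Call:
step_arm(deltas=[[0,0,0,0,0.025,0,5],[0,0,0.5,0,0,0,5],[0,0,0.9,0,0,0,5],[0,0,0.9,0,0,0,5],[0,0,0.9,0,0,0,5],[0,0,0.9,0,0,0,5],[0,0,0.9,0,0,0,5],[0,0,0.9,0,0,0,5]])

```text
time: 56.25
position: [0.427, -0.2365, 0.0708]
tool_rot: [1.634, 2.682, 0.004]
contact_force: [1.5, 4.8, 5.2]
opening: 0.0131
grip_force: 60.7
```

Call:
step_arm(deltas=[[0,0,0.9,0,0,0,5],[0,0,0.9,0,0,0,5],[0,0,0.9,0,0,0,5],[0,0,0.9,0,0,0,5],[0,0,0.9,0,0,0,5],[0,0,0.9,0,0,0,5],[0,0,0.64,0,0,0,5],[0,0,0,0,0,0,5]])

```text
time: 57.25
position: [0.4285, -0.2364, 0.0708]
tool_rot: [2.585, 1.783, 0.009]
contact_force: [6.3, 4.7, 2.7]
opening: 0.0132
grip_force: 60.3
```

```bash
python3 -c "
from h import *
s=readout.state(); print(s['position'],s['tool_rot'],s['contact_force'],s['ft_torque'])
c=capture('wrist'); cv2.imwrite('pics/d2.png',c['color'])
blobs(c,(250,60,380,300),(12,110,100),(35,255,255),.048,10)
blobs(c,(250,60,380,300),(0,0,170),(180,60,255),.048,10)
print(proj(c,[s['position'],s['position']-[0,0,.02]]))
"
```

```text
[ 0.42847472 -0.23640982  0.07077148] [2.58472311 1.78263056 0.00903124] [6.34864983 4.67785809 2.72054262] [ 1.10266584 -1.00348668 -0.05879058]
area 128 box [62, 111, 7, 20] px [315.1 180.4] w [ 0.4432 -0.2036  0.048 ]
area 8384 box [0, 29, 130, 124] px [311.3 143.7] w [ 0.4481 -0.1854  0.048 ]
area 57 box [46, 118, 6, 12] px [298.5 183.4] w [ 0.4347 -0.2021  0.048 ]
area 62 box [78, 119, 8, 13] px [331.6 184.8] w [ 0.4504 -0.2089  0.048 ]
area 216 box [56, 124, 13, 26] px [311.8 199.1] w [ 0.4381 -0.2124  0.048 ]
area 61 box [14, 133, 11, 11] px [269.5 197.6] w [ 0.4176 -0.2037  0.048 ]
area 60 box [104, 137, 11, 10] px [359.  201.4] w [ 0.4609 -0.2225  0.048 ]
area 1051 box [0, 152, 25, 68] px [258.6 244. ] w [ 0.4015 -0.226   0.048 ]
area 772 box [106, 163, 24, 58] px [370.9 247.3] w [ 0.4588 -0.2501  0.048 ]
area 403 box [30, 173, 17, 41] px [288.6 250.9] w [ 0.4154 -0.2358  0.048 ]
area 373 box [80, 173, 15, 42] px [336.1 252.9] w [ 0.4396 -0.2463  0.048 ]
area 184 box [60, 179, 6, 31] px [312.5 253.8] w [ 0.4272 -0.2422  0.048 ]
[[311.08022266 264.5891179 ]
 [311.02468182 246.37971227]]
```

```bash
python3 -c "
from h import *
im=cv2.imread('pics/d2.png'); h=cv2.cvtColor(im,cv2.COLOR_BGR2HSV)
b=cv2.inRange(h,np.array((12,110,100)),np.array((35,255,255))); v=im.min(2)
print('    '+''.join(str(x%10) for x in range(300,326)))
for y in range(170,216): print(y,''.join('B' if b[y,x] else ('#' if v[y,x]>215 else 'w' if v[y,x]>170 else 'o' if v[y,x]>110 else '.') for x in range(300,326)))
"
```

```text
01234567890123456789012345
170 wwwwwwwwwwwoooooooooooowww
171 wwwwwwwwwwoooBooBBBoooowww
172 oooooooooooooBBBBBBoooooow
173 ooooooooooooBBBBBBBooooooo
174 oooooooooooooBBBBBBooooooo
175 oooooooooooooBBBBBBooooooo
176 ooooooooooooBBBBBBBooooooo
177 ooooooooooooBBBBBBBooooooo
178 ooooooooooooBBBBBBBooooooo
179 woooooooooooBBBBBBBooooooo
180 woooooooooooBBBBBBBooooooo
181 woooooooooooBBBBBBBooooooo
182 woooooooooooBBBBBBBooooooo
183 woooooooooooBBBBBBBooooooo
184 #wooooooooooBBBBBBBooooooo
185 #wooooooooooBBBBBBBooooooo
186 #wooooooooooBBBBBBBooooooo
187 #wooooooooooBBBBBBBooooooo
188 #wooooooooooBBBBBBBooooooo
189 wwoooooowwooBBBBBBBooooooo
190 ooooooow##woooooooBooooooo
191 ooooooow####wwwwwooooooooo
192 ooooooo##########woooooooo
193 ooooooo##########woooooooo
194 ooooooow##########oooooooo
195 ooooooow##########oooooooo
196 ooooooow##########oooooooo
197 ooooooow##########oooooooo
198 ooooooow##########oooooooo
199 ooooooow##########oooooooo
200 ooooooow##########oooooooo
201 ooooooow##########oooooooo
202 ooooooow#########woooooooo
203 ooooooow##########oooooooo
204 ooooooow##########oooooooo
205 ooooooow##########oooooooo
206 ooooooow##########o..ooooo
207 ooooo.ow#########wo...oooo
208 oo.....ow########w.....ooo
209 ........oooooooooo........
210 ..........................
211 ..........................
212 ..........................
213 ..........................
214 ..........................
215 ..........................
```

Call:
step_arm(deltas=[[0,0,0.31,0,0,0,5],[0,0,0,0,0,0,5],[0,0,0,0,0,0,5],[0,0,0,0,0,0,5],[0,0,0,0,0,0,5],[0,0,0,0,0,0,5],[0,0,0,0,0,0,5],[0,0,0,0,0,0,5]])

```text
time: 58.3
position: [0.4286, -0.2365, 0.0708]
tool_rot: [2.622, 1.727, 0.009]
contact_force: [4.6, 5.1, 3.4]
opening: 0.013
grip_force: 60.3
```

```bash
cat >> h.py <<'E'
def dial(name):
    c=capture('wrist'); im=c['color']; cv2.imwrite(name,im); h=cv2.cvtColor(im,cv2.COLOR_BGR2HSV)
    b=cv2.inRange(h,np.array((12,110,100)),np.array((35,255,255))); v=im.min(2)
    for y in range(166,212,2): print(y,''.join('B' if b[y,x] else ('#' if v[y,x]>215 else 'w' if v[y,x]>170 else 'o' if v[y,x]>110 else '.') for x in range(295,330)))
    w=(v[192:207,300:325]>200); x=np.nonzero(w)[1]+300; xb=np.nonzero(b[171:189,305:325])[1]+305
    print("nose col",x.mean(),"tab col",xb.mean())
E
python3 -c "
from h import *
dial('pics/d3.png')"
```

```text
166 wwwwwwwwwwwwwooooooooowwwwwwwwwwwww
168 wwwwwwwwwwwwooooooooooowwwwwwwwwwww
170 wwwwwwwwwwwwooooooooooooowwwwwwwwww
172 wwwwwoooooooooBBBBBooooooooowwwwwww
174 ooooooooooooooBBBBBBBoooooooooooooo
176 ooooooooooooooBBBBBBBoooooooooooooo
178 wwooooooooooooBBBBBBBoooooooooooooo
180 ##woooooooooooBBBBBBBoooooooooooow#
182 ##woooooooooooBBBBBBBoooooooooooww#
184 ###wooooooooooBBBBBBoooooooooooow##
186 ###wooooooooooBBBBBBBoooooooooow###
188 w###woooooooooBBBBBBBoooooooooow###
190 owwwoooooooooooooooooooooooooooowww
192 oooooooooooow#########woooooooooooo
194 oooooooooooo###########oooooooooooo
196 oooooooooooow##########oooooooooooo
198 oooooooooooow##########oooooooooooo
200 oooooooooooow##########oooooooooooo
202 oooooooooooow##########o.oooooooooo
204 oooooooooooow##########o.oooooooooo
206 oooooooooooow##########oooooooooooo
208 ooooooo.....ow########w.....ooooooo
210 oo................................o
nose col 312.0 tab col 311.9310344827586
```

Call:
step_arm(deltas=[[0,0,0,0.02,0.01,0,5],[0,0,0,0,0,0,5],[0,0,0,0,0,0,25],[0,0,0,0,0,0,35],[0,0,0,0,0,0,40],[0,0,0,0,0,0,40],[0,0,0,0,0,-0.2,40],[0,0,0,0,0,0,40]])

```text
time: 59.35
position: [0.4281, -0.2371, 0.0839]
tool_rot: [2.622, 1.725, 0.002]
contact_force: [0.6, -0.4, -0.1]
opening: 0.0399
grip_force: 0.0
```

```bash
python3 -c "
from h import *
dial('pics/d4.png'); print(readout.state()['contact_force'])"
```

```text
166 wwwwwwwwwwooooooooooooooooowwwwwwww
168 ooooooooooooooooooooooooooooooooooo
170 ooooooooooooooooooooooooooooooooooo
172 wwwooooooooooooBoBooBooooooooooooww
174 ###woooooooooooBBBoBBooooooooooow##
176 w###wooooooooooBBBBBBoooooooooow###
178 w###wooooooooooBBBBBBoooooooooow###
180 ow###woooooooooBBBBBBooooooooow###w
182 oow#wwooooooooBBBBBBBoooooooooww#wo
184 ooooooooooooow########woooooooooooo
186 oooooooooooow##########oooooooooooo
188 oooooooooooow##########oooooooooooo
190 oooooooooooow##########oooooooooooo
192 oooooooooooow##########oooooooooooo
194 oooooooooooow##########oooooooooooo
196 oooooooooooow##########oooooooooooo
198 ooooooooooooo#########wo.oooooooooo
200 ooooooo......owwwwwwwwo......oooooo
202 o..................................
204 ...................................
206 ...................................
208 ...................................
210 ...................................
nose col 312.44303797468353 tab col 312.375
[ 0.76900002 -0.21259006  1.15452486]
```

Call:
step_arm(deltas=[[0,0,0,0,0,-0.4,40],[0,0,0,0,0,-0.8,40],[0,0,0,0,0,-0.8,40],[0,0,0,0,0,-0.5,40],[0,0,0,0,0,0,40],[0,0,0,0,0,0,40],[0,0,0,0,0,0,40],[0,0,0,0,0,0,40]])

```text
time: 60.4
position: [0.4265, -0.2359, 0.2307]
tool_rot: [-2.623, -1.725, 0.001]
contact_force: [0.7, -0.2, 0.1]
opening: 0.0402
grip_force: 0.0
```

```bash
python3 -c "
from h import *
a=cv2.imread('pics/top0.png'); b=capture('top')['color']
d=cv2.absdiff(a,b).max(2)
for n,(x0,y0,x1,y1) in dict(scoop=(165,175,295,270),bench=(300,190,380,290),pot=(345,165,370,190),dibber=(265,98,330,135),lpot=(364,102,398,138),lures=(280,145,335,172),green=(288,290,310,310)).items(): print(n,(d[y0:y1,x0:x1]>40).sum())
print(job.close_job())"
```

```text
scoop 63
bench 338
pot 0
dibber 0
lpot 0
lures 0
green 0
the job is handed in; nothing more can be done
None
```

I handed the job in at about 60 s: all six pellets are in the tray, the empty scoop is back flat on its mat, the dial pointer lines up with the brass tab to within about 0.3°, and the pot, dibber and label pot show no movement in the top view.

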